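Rake a heap of inductors level on a bake tray

ROBOT

A 6-joint arm with a two-finger parallel gripper is mounted at the origin on the work surface. World frame = base frame: x ahead of the robot, y to its left, z up, the work surface at z = 0. Lengths are in m, angles in rad, forces in N, time in s.
With the tool pointing down it reaches from about 0.35 to 0.775 m from the base axis. Payload 5.5 kg.
Tool frame: the origin (TCP) lies midway between the tips of the shut fingers; the grasp point (between the pads) lies 19 mm behind it; z points along the fingers, y is the direction in which the jaws open and shut (so a half turn about z gives the same grasp; the last joint's range is limited). The gripper opens to 85 mm and grips with 20 to 120 N. Pads are 22 mm wide; open, the fingers measure 114 mm over their backs; the gripper's body (76 mm by 85 mm) begins 54 mm behind the grasp point. The pads swing forward as they close: fully open they stand 13 mm farther back than shut.
Start: joints at [1.192, 0.313, 0.046, 1.304, 0, 1.431], TCP at [0.136, 0.559, 0.231] pointing down, gripper open.
Joint ranges: [-2.76, 2.76], [-0.86, 1.69], [-1.03, 1.26], [-2.2, 2.34], [-1.47, 1.5], [-3.14, 3.14]. Speed limits (rad/s): [2.57, 2.57, 3.14, 3.14, 3.14, 3.14].

INTERFACE

Orientations are given as a unit quaternion [w, x, y, z].
In Python, from workcell import env gives the robot as it stands.
- The arm moves only by the shell command python3 -m pendant 'ROWS' [FORCE]. ROWS is JSON, a list of rows, each a list of 3 entries, a list of its own where there are three numbers: the shift along the tool's x, y, z each as a share of 20 mm, from -1 to 1, then the turn about the tool's z as a share of 6 degrees, from -1 to 1, then the closure, from -1 (fully open) to 1 (shut). In form: [[[tx, ty, tz], turn, claw], ...]. A call has 1 to 12 rows; each row shifts and turns the commanded pose from where the row before left it, along the tool's axes as they then stand; what a row does not reach is not made up. A row lasts 1/8 s, in which the tool goes at most 62.5 mm and 10.7 degrees, less where a joint would pass 70% of its speed; a pose out of reach is approached as far as the arm can. A call with a number of a shift or a turn outside -1 to 1 is refused whole. A call with a gripper value outside its range is refused whole. The fingers move at their own pace and stop on an object; FORCE is the grip in N (left out, the last holds). Time passes only in rows, so rows that do not move let the fingers close. It gives the time, the measured TCP pose, the force and the opening at its end, in the units of the state.
- env.get_state(): the state, without advancing time (a new reading comes with each control period).
- env.read_camera(name): name is "side" or "top"; returns a dict with "color" (400x640x3 uint8, blue, green, red), "mtx" (3x3 intrinsics, pixels), "view" (4x4, takes a point from world to camera coordinates). Camera axes: x right, y down, z forward; pixel columns grow to the right and rows downward; lengths in m; the calibration is good to about 2 mm. A picture is of the moment at which its call begins. There is no depth.
- env.hand_in(): hands the job in, once; it reports no verdict.
Trained networks look in the newest picture that a camera, given by its name, has taken for a name from the list of things; names that differ only in an ending like _2 or _b are one class to them, and where a whole thing is asked for, a point or a joint stands for the part that bears it (a point fixed in the world has none). Each returns a list of dicts, best first, with "p" (0 to 1); they miss things now and then, are a little off and sometimes report something else, mostly with a low value. They report only what shows in the picture. A call takes as long as a camera call. They do not tell look-alikes from the thing itself.
- env.boxes_of(camera, thing): "location" ([column, row] in pixels, amid what is visible of it).
- env.cut_out(camera, thing): "region" (400x640 bool, what is visible of it) and "location" ([column, row] in pixels, amid what is visible of it).
The state is a dict: "clock": time; "joint_pos": joint angles; "qvel": joint speeds; "tau": joint torques, N m; "tcp_pos": TCP position; "orientation": TCP orientation; "wrist_force": force on the tool from outside, world axes, zero at the start; "ft_torque": the same for the moment, N m; "finger_gap": finger opening in m.
Only numpy, scipy, OpenCV 4.12 (cv2) and the standard library are available. Lean on these libraries where they do the work, as an engineer would, in place of code of your own. Each camera call takes 0.05 s, during which the arm holds its last target.

TASK

The inductors were tipped in a heap at one end of the bake tray: take the rake from its rest and, drawing it from behind the heap to past the middle of the tray with its teeth bearing lightly but steadily on the bed (a few newtons) all the way, spread them in an even single layer, so that each lies flat, none on another, and no part of the bed, left or right, at either end or in the middle, is left bare. Press hard neither on the tray nor on the parts, keep your fingers off the parts and leave the other things on the bench alone. Then stand the rake upright back in the slot of its rest and let go.

Things in the scene. Friction and masses are not known exactly. Their poses are not given: they have to be found in the camera images.
- tray: Steel tray frame fixed to the bench, wire handles at its short ends, origin at the centre of its underside; inside 160 (x, short way) by 250 mm (y, long way), walls 4 mm thick, top 40 mm above the origin. The bed is a perforated plate lying in it on worn soft pads: it gives about 1 mm under 20 N, and does not lie true. The heap is near the +y end.
- bed (a point): Nominal centre of the bed surface, fixed to the tray frame 22 mm above its underside, axes as the tray. The true surface is not measured: at the heap it lies 0 to 8 mm below this height, and it slopes along y by up to 50 mm per metre, either way.
- rake: Short hand rake that stands upright in its rest, teeth down. Origin at the middle of its upright orange handle, which is 74 mm tall, 24 mm wide (x) and 18 mm thick (y), flat sided; z runs up the handle. 160 g. Below the handle a 10 mm thick stem and, from 58 to 68 mm below the origin, an aluminium bar 42 mm wide (x) and 8 mm thick (y), with five rigid teeth 5 x 5 mm, 21 mm long, spread over 42 mm. It is drawn along its own y (either way). Grip it across the 18 mm thickness.
- rake_teeth (a point): Middle of the tooth tips of the rake, on its axis, 88 mm below the middle of the handle.
- rest: Blue slotted block fixed to the bench, 70 x 60 mm, origin at the centre of its underside. Two upright walls 60 mm long (x), 26 mm high above an 8 mm base, leave a slot 14 mm wide that runs along x and is open above and at its ends. It stands to the right or the left of the tray; the rake stands in the slot, its width along the slot.
- slot (a point): Centre of the floor of the slot in the rest, 8 mm above the bench; the tooth tips stand here.
- p0: Moulded power inductor, a dark grey block 26 x 26 x 14 mm (z up), 20 to 42 g, origin at its centre. One of six that lie on the bed at the start.
- p1: Moulded power inductor, a dark grey block 26 x 26 x 14 mm (z up), 20 to 42 g, origin at its centre. One of six that lie on the bed at the start. The heap: a row of four, p0 to p3 (38 mm apart along the tray x; 25 to 35 mm clear between it and the +y end wall), two more, p4 and p5, in front (-y) of p1 and p2 at 30 mm, and p6, p7 on top, bridging p1 and p4, p2 and p5.
- p2: Moulded power inductor, a dark grey block 26 x 26 x 14 mm (z up), 20 to 42 g, origin at its centre. One of six that lie on the bed at the start.
- p3: Moulded power inductor, a dark grey block 26 x 26 x 14 mm (z up), 20 to 42 g, origin at its centre. One of six that lie on the bed at the start.
- p4: Moulded power inductor, a dark grey block 26 x 26 x 14 mm (z up), 20 to 42 g, origin at its centre. One of six that lie on the bed at the start.
- p5: Moulded power inductor, a dark grey block 26 x 26 x 14 mm (z up), 20 to 42 g, origin at its centre. One of six that lie on the bed at the start.
- p6: Moulded power inductor, a dark grey block 26 x 26 x 14 mm (z up), 20 to 42 g, origin at its centre. At the start it lies on top of two others.
- p7: Moulded power inductor, a dark grey block 26 x 26 x 14 mm (z up), 20 to 42 g, origin at its centre. At the start it lies on top of two others.
- flux: White plastic flux bottle with red cap, 40 mm wide, 85 mm tall; bystander.
- spool: Solder spool standing on end, 54 mm wide, 42 mm tall; bystander.
- meter: Yellow multimeter lying flat, 75 x 140 x 32 mm; on the other side of the tray from the rest; bystander.
- brush: Small brush, 160 mm long; bystander.
- tweezers: Steel tweezers lying flat, 110 mm long; bystander.
Mind the look-alikes: they are no part of the job. What is meant by the rake is not blue or pink, and is the larger of those in its own colour.

How it is judged:
On the way, in this order (a step that is already met when the one before it is completed fails the run):
1. the rake is lifted out of its rest (distance between rake_teeth and slot above 0.05 m), for 0.1 s.
2. the rake is drawn along the bed at the heap end, its teeth bearing on it (contact force between rake and tray above 1 N and linear speed of rake above 0.01 m/s and z of rake_teeth in the frame of bed below 0.012 m and x of rake_teeth in the frame of bed between -0.08 and 0.08 m and y of rake_teeth in the frame of bed between -0.125 and 0.125 m and y of rake_teeth in the frame of bed above 0.07 m), for 0.2 s.
3. it is drawn along the bed past its middle, its teeth bearing on it (contact force between rake and tray above 1 N and linear speed of rake above 0.01 m/s and z of rake_teeth in the frame of bed below 0.012 m and x of rake_teeth in the frame of bed between -0.08 and 0.08 m and y of rake_teeth in the frame of bed between -0.125 and 0.125 m and y of rake_teeth in the frame of bed below 0.01 m), for 0.2 s.
4. the inductors lie in an even single layer (((x of p0 in the frame of bed below 0 m and y of p0 in the frame of bed below -0.0416667 m) or (x of p1 in the frame of bed below 0 m and y of p1 in the frame of bed below -0.0416667 m) or (x of p2 in the frame of bed below 0 m and y of p2 in the frame of bed below -0.0416667 m) or (x of p3 in the frame of bed below 0 m and y of p3 in the frame of bed below -0.0416667 m) or (x of p4 in the frame of bed below 0 m and y of p4 in the frame of bed below -0.0416667 m) or (x of p5 in the frame of bed below 0 m and y of p5 in the frame of bed below -0.0416667 m) or (x of p6 in the frame of bed below 0 m and y of p6 in the frame of bed below -0.0416667 m) or (x of p7 in the frame of bed below 0 m and y of p7 in the frame of bed below -0.0416667 m)) and ((x of p0 in the frame of bed below 0 m and y of p0 in the frame of bed between -0.0416667 and 0.0416667 m) or (x of p1 in the frame of bed below 0 m and y of p1 in the frame of bed between -0.0416667 and 0.0416667 m) or (x of p2 in the frame of bed below 0 m and y of p2 in the frame of bed between -0.0416667 and 0.0416667 m) or (x of p3 in the frame of bed below 0 m and y of p3 in the frame of bed between -0.0416667 and 0.0416667 m) or (x of p4 in the frame of bed below 0 m and y of p4 in the frame of bed between -0.0416667 and 0.0416667 m) or (x of p5 in the frame of bed below 0 m and y of p5 in the frame of bed between -0.0416667 and 0.0416667 m) or (x of p6 in the frame of bed below 0 m and y of p6 in the frame of bed between -0.0416667 and 0.0416667 m) or (x of p7 in the frame of bed below 0 m and y of p7 in the frame of bed between -0.0416667 and 0.0416667 m)) and ((x of p0 in the frame of bed below 0 m and y of p0 in the frame of bed above 0.0416667 m) or (x of p1 in the frame of bed below 0 m and y of p1 in the frame of bed above 0.0416667 m) or (x of p2 in the frame of bed below 0 m and y of p2 in the frame of bed above 0.0416667 m) or (x of p3 in the frame of bed below 0 m and y of p3 in the frame of bed above 0.0416667 m) or (x of p4 in the frame of bed below 0 m and y of p4 in the frame of bed above 0.0416667 m) or (x of p5 in the frame of bed below 0 m and y of p5 in the frame of bed above 0.0416667 m) or (x of p6 in the frame of bed below 0 m and y of p6 in the frame of bed above 0.0416667 m) or (x of p7 in the frame of bed below 0 m and y of p7 in the frame of bed above 0.0416667 m)) and ((x of p0 in the frame of bed above 0 m and y of p0 in the frame of bed below -0.0416667 m) or (x of p1 in the frame of bed above 0 m and y of p1 in the frame of bed below -0.0416667 m) or (x of p2 in the frame of bed above 0 m and y of p2 in the frame of bed below -0.0416667 m) or (x of p3 in the frame of bed above 0 m and y of p3 in the frame of bed below -0.0416667 m) or (x of p4 in the frame of bed above 0 m and y of p4 in the frame of bed below -0.0416667 m) or (x of p5 in the frame of bed above 0 m and y of p5 in the frame of bed below -0.0416667 m) or (x of p6 in the frame of bed above 0 m and y of p6 in the frame of bed below -0.0416667 m) or (x of p7 in the frame of bed above 0 m and y of p7 in the frame of bed below -0.0416667 m)) and ((x of p0 in the frame of bed above 0 m and y of p0 in the frame of bed between -0.0416667 and 0.0416667 m) or (x of p1 in the frame of bed above 0 m and y of p1 in the frame of bed between -0.0416667 and 0.0416667 m) or (x of p2 in the frame of bed above 0 m and y of p2 in the frame of bed between -0.0416667 and 0.0416667 m) or (x of p3 in the frame of bed above 0 m and y of p3 in the frame of bed between -0.0416667 and 0.0416667 m) or (x of p4 in the frame of bed above 0 m and y of p4 in the frame of bed between -0.0416667 and 0.0416667 m) or (x of p5 in the frame of bed above 0 m and y of p5 in the frame of bed between -0.0416667 and 0.0416667 m) or (x of p6 in the frame of bed above 0 m and y of p6 in the frame of bed between -0.0416667 and 0.0416667 m) or (x of p7 in the frame of bed above 0 m and y of p7 in the frame of bed between -0.0416667 and 0.0416667 m)) and ((x of p0 in the frame of bed above 0 m and y of p0 in the frame of bed above 0.0416667 m) or (x of p1 in the frame of bed above 0 m and y of p1 in the frame of bed above 0.0416667 m) or (x of p2 in the frame of bed above 0 m and y of p2 in the frame of bed above 0.0416667 m) or (x of p3 in the frame of bed above 0 m and y of p3 in the frame of bed above 0.0416667 m) or (x of p4 in the frame of bed above 0 m and y of p4 in the frame of bed above 0.0416667 m) or (x of p5 in the frame of bed above 0 m and y of p5 in the frame of bed above 0.0416667 m) or (x of p6 in the frame of bed above 0 m and y of p6 in the frame of bed above 0.0416667 m) or (x of p7 in the frame of bed above 0 m and y of p7 in the frame of bed above 0.0416667 m)) and (angle between p0's own z axis and vertical below 0.12 rad or angle between p0's own z axis and vertical above 3.02 rad) and x of p0 in the frame of bed between -0.08 and 0.08 m and y of p0 in the frame of bed between -0.125 and 0.125 m and horizontal distance between p0 and p1 above 0.022 m and horizontal distance between each of p0, p1 and p2 above 0.022 m and horizontal distance between each of p0, p1, p2 and p3 above 0.022 m and horizontal distance between each of p0, p1, p2, p3 and p4 above 0.022 m and horizontal distance between each of p0, p1, p2, p3, p4 and p5 above 0.022 m and horizontal distance between each of p0, p1, p2, p3, p4, p5 and p6 above 0.022 m and horizontal distance between each of p0, p1, p2, p3, p4, p5, p6 and p7 above 0.022 m and (angle between p1's own z axis and vertical below 0.12 rad or angle between p1's own z axis and vertical above 3.02 rad) and x of p1 in the frame of bed between -0.08 and 0.08 m and y of p1 in the frame of bed between -0.125 and 0.125 m and (angle between p2's own z axis and vertical below 0.12 rad or angle between p2's own z axis and vertical above 3.02 rad) and x of p2 in the frame of bed between -0.08 and 0.08 m and y of p2 in the frame of bed between -0.125 and 0.125 m and (angle between p3's own z axis and vertical below 0.12 rad or angle between p3's own z axis and vertical above 3.02 rad) and x of p3 in the frame of bed between -0.08 and 0.08 m and y of p3 in the frame of bed between -0.125 and 0.125 m and (angle between p4's own z axis and vertical below 0.12 rad or angle between p4's own z axis and vertical above 3.02 rad) and x of p4 in the frame of bed between -0.08 and 0.08 m and y of p4 in the frame of bed between -0.125 and 0.125 m and (angle between p5's own z axis and vertical below 0.12 rad or angle between p5's own z axis and vertical above 3.02 rad) and x of p5 in the frame of bed between -0.08 and 0.08 m and y of p5 in the frame of bed between -0.125 and 0.125 m and (angle between p6's own z axis and vertical below 0.12 rad or angle between p6's own z axis and vertical above 3.02 rad) and x of p6 in the frame of bed between -0.08 and 0.08 m and y of p6 in the frame of bed between -0.125 and 0.125 m and (angle between p7's own z axis and vertical below 0.12 rad or angle between p7's own z axis and vertical above 3.02 rad) and x of p7 in the frame of bed between -0.08 and 0.08 m and y of p7 in the frame of bed between -0.125 and 0.125 m), for 0.2 s.
At the end, for the whole second after the job is handed in: All eight inductors lie flat in the tray, either face up (tilt under 0.12 rad, centres over 22 mm apart), at least one centre in each sixth of the bed (2 across, 3 along); the rake stands released in its slot (tips within 18 mm of the slot centre, leaning under 0.25 rad); all at rest (all of step 4 and distance between rake_teeth and slot below 0.018 m and angle between rake's own z axis and vertical below 0.25 rad and linear speed of each of rake, p0, p1, p2, p3, p4, p5, p6, p7 below 0.02 m/s); the robot touches nothing.
It fails at once if the rake bears on the tray with more than 8 N (contact force between rake and tray above 8 N).
It fails at once if the rake presses on an inductor with more than 10 N (contact force between rake and p0 above 10 N or contact force between rake and p1 above 10 N or contact force between rake and p2 above 10 N or contact force between rake and p3 above 10 N or contact force between rake and p4 above 10 N or contact force between rake and p5 above 10 N or contact force between rake and p6 above 10 N or contact force between rake and p7 above 10 N).
It fails at once if the fingers touch an inductor (contact force between the fingers and p0 above 0.5 N or contact force between the fingers and p1 above 0.5 N or contact force between the fingers and p2 above 0.5 N or contact force between the fingers and p3 above 0.5 N or contact force between the fingers and p4 above 0.5 N or contact force between the fingers and p5 above 0.5 N or contact force between the fingers and p6 above 0.5 N or contact force between the fingers and p7 above 0.5 N).
It fails at once if a bystander is moved by more than 15 mm (distance of any of flux, spool, meter, brush, tweezers from where it was at the start of the episode above 0.015 m).
It also fails if it takes over 72 s, if anything falls off the work surface, if the arm or the gripper's body presses on something with over 40 N, if the wrist force passes 120 N, or if a joint passes its speed limit or range.

## Working session

There is one attempt and no reset: what is moved stays moved. The work goes in short steps, Python scripts to look and compute and a shell command to move; the robot and the scene stay as the last step left them, time stands still between calls to the robot, and variables do not carry over. Pictures are saved under pics/ and viewed, and the job is handed in when it is done.

```bash
mkdir -p pics; ls; cat > h.py <<'E'
from workcell import env
import numpy as np, cv2
def snap(cam,fn):
    r=env.read_camera(cam); cv2.imwrite('pics/'+fn,r['color']); return r
def toplane(r,px,z):
    K=np.array(r['mtx']);V=np.array(r['view']);R=V[:3,:3];t=V[:3,3]
    d=R.T@np.linalg.inv(K)@np.array([px[0],px[1],1.]);c=-R.T@t
    return c+d*(z-c[2])/d[2]
def proj(r,P):
    V=np.array(r['view']);p=np.array(r['mtx'])@(V[:3,:3]@np.array(P)+V[:3,3]);return p[:2]/p[2]
E
python3 - <<'E'
from h import *
s=env.get_state()
for k,v in s.items(): print(k,np.round(v,4))
for c in('side','top'):
    r=snap(c,c+'0.png');print(c,np.round(r['mtx'],1).tolist(),np.round(r['view'],4).tolist())
    for n in('rake','rest','tray','meter','flux','spool','brush','tweezers','p0'):
        print(n,[(np.round(b['location']).tolist(),round(b['p'],2)) for b in env.boxes_of(c,n)])
E
```

```text
pics
clock 0.0
joint_pos [ 1.1924  0.314   0.045   1.3036 -0.      1.4312]
qvel [ 0.0004  0.0002 -0.0003  0.0007  0.0006  0.0007]
tau [ 1.00000e-04 -4.80629e+01  2.98531e+01  1.94000e-02 -0.00000e+00
 -0.00000e+00]
tcp_pos [0.1358 0.5582 0.2304]
orientation [-2.000e-04  1.191e-01  9.929e-01 -9.000e-04]
wrist_force [-0.1917 -0.3396 -0.2132]
ft_torque [0.0455 0.0355 0.0216]
finger_gap 0.0854
side [[486.4, 0.0, 321.6], [0.0, 486.4, 199.2], [0.0, 0.0, 1.0]] [[0.9814, -0.1913, 0.0145, -0.5077], [-0.1283, -0.7109, -0.6915, 0.1059], [0.1426, 0.6768, -0.7222, 1.1528], [0.0, 0.0, 0.0, 1.0]]
rake [([350.0, 305.0], 0.96), ([390.0, 276.0], 0.93), ([337.0, 367.0], 0.78), ([399.0, 338.0], 0.53), ([305.0, 188.0], 0.18)]
rest [([344.0, 331.0], 0.6)]
tray [([322.0, 204.0], 0.84)]
meter [([307.0, 120.0], 0.83)]
flux [([246.0, 149.0], 0.85), ([437.0, 305.0], 0.5)]
spool [([365.0, 121.0], 0.52)]
brush [([251.0, 309.0], 0.96)]
tweezers [([435.0, 299.0], 0.55)]
p0 [([318.0, 181.0], 0.57), ([323.0, 203.0], 0.54), ([287.0, 182.0], 0.51), ([299.0, 176.0], 0.49), ([307.0, 186.0], 0.48), ([314.0, 170.0], 0.42)]
top [[418.9, 0.0, 327.4], [0.0, 418.9, 196.8], [0.0, 0.0, 1.0]] [[-0.014, -0.9995, 0.0292, -0.0362], [-0.9972, 0.0118, -0.0738, 0.5175], [0.0734, -0.0302, -0.9968, 1.2296], [0.0, 0.0, 0.0, 1.0]]
rake [([425.0, 195.0], 0.69), ([400.0, 160.0], 0.64), ([447.0, 168.0], 0.61)]
rest [([417.0, 200.0], 0.86)]
tray [([302.0, 197.0], 0.82)]
meter [([184.0, 189.0], 0.88)]
flux [([228.0, 252.0], 0.47), ([396.0, 266.0], 0.43), ([180.0, 190.0], 0.24)]
spool [([208.0, 132.0], 0.69), ([263.0, 201.0], 0.21)]
brush []
tweezers []
p0 [([274.0, 207.0], 0.66), ([275.0, 196.0], 0.66), ([274.0, 223.0], 0.65), ([229.0, 255.0], 0.64), ([269.0, 211.0], 0.52), ([265.0, 198.0], 0.52), ([265.0, 183.0], 0.52), ([278.0, 192.0], 0.44)]
```

View pics/side0.png

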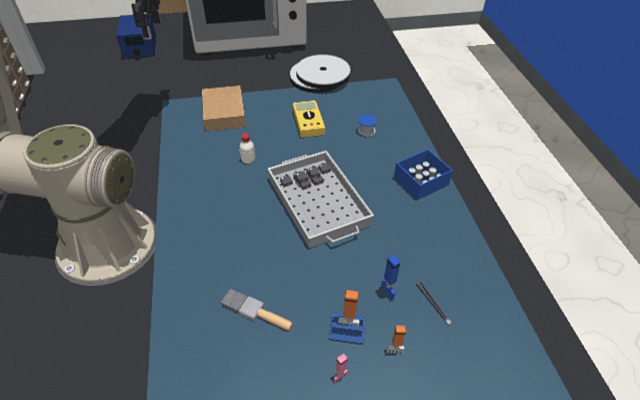

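View pics/top0.png

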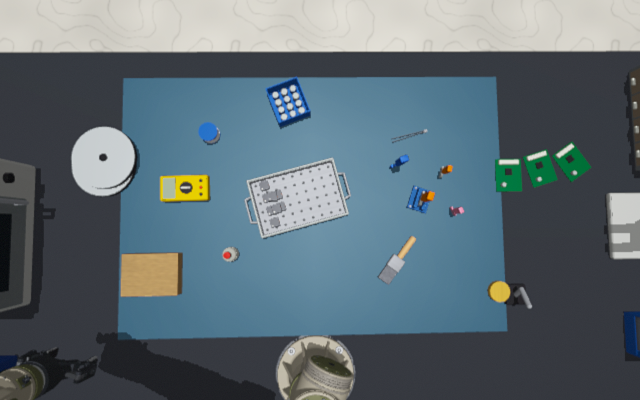

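```bash
python3 - <<'E'
import cv2,numpy as np
a=cv2.imread('pics/side0.png')[240:390,230:470]; b=cv2.imread('pics/top0.png')[110:290,160:480]
cv2.imwrite('pics/cs.png',cv2.resize(a,None,fx=3.3,fy=3.3,interpolation=3));cv2.imwrite('pics/ct.png',cv2.resize(b,None,fx=2.5,fy=2.5,interpolation=3))
E
```

```text
(no output)
```

View pics/cs.png

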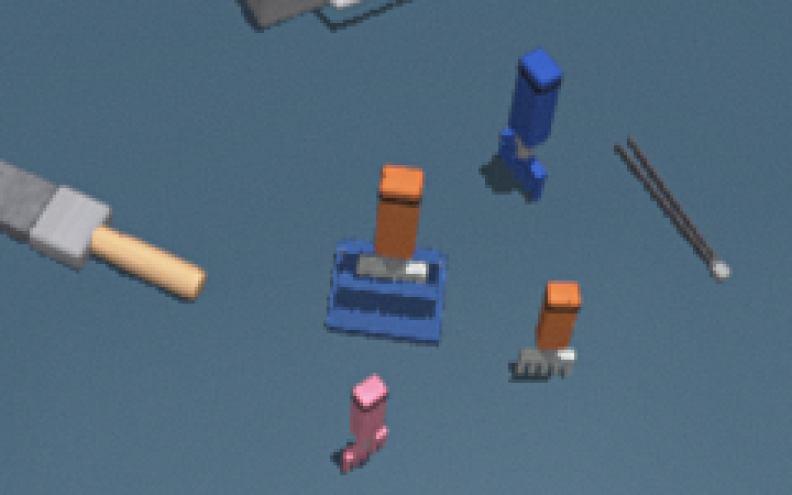

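View pics/ct.png

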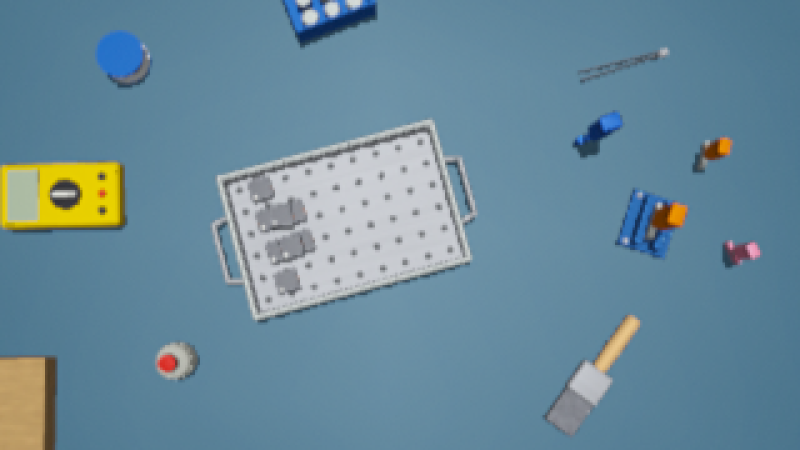

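The rake candidates are the orange one in the rest at side (350,305), the small orange one at (399,338), the blue one at (390,276) and the pink one at (341,367). The larger orange one, standing in the blue rest, is the rake; the crop confirms it. In the top view the tray is at (300,198), and the heap is at its left end, which is world +y. Next I'll fit the poses.

```bash
cat > fit.py <<'E'
from h import *
from scipy.optimize import minimize
def boxpts(x,y,yaw,lx,ly,z0,z1):
    c,s=np.cos(yaw),np.sin(yaw)
    return [(x+c*a*lx/2-s*b*ly/2,y+s*a*lx/2+c*b*ly/2,z) for a in(-1,1) for b in(-1,1) for z in(z0,z1)]
def sil(r,pts,S=4):
    q=np.array([proj(r,p) for p in pts]); h=cv2.convexHull((q*S*16+S*8).astype(np.int32))
    im=np.zeros((400*S,640*S),np.uint8);cv2.fillConvexPoly(im,h,255,shift=4)
    return cv2.resize(im,(640,400),interpolation=cv2.INTER_AREA)/255.
def fit(rs,ms,lx,ly,z1,x0,z0=0):
    def f(p): return sum(np.abs(sil(r,boxpts(*p,lx,ly,z0,z1))-m).sum()/m.sum() for r,m in zip(rs,ms))
    sim=np.array([x0]*4)+np.array([[0,0,0],[.012,0,0],[0,.012,0],[0,0,.12]])
    o=minimize(f,x0,method='Nelder-Mead',options=dict(initial_simplex=sim,maxiter=150,xatol=2e-4,fatol=1e-4));return o.x,o.fun
E
cat > a.py <<'E'
from fit import *
R={c:snap(c,c+'1.png') for c in('side','top')}
M={}
for c in R:
    env.read_camera
    t=[m for m in env.cut_out(c,'tray')][0]['region'].astype(np.uint8)
    M[c,'tray']=cv2.morphologyEx(cv2.morphologyEx(t,cv2.MORPH_CLOSE,np.ones((9,9))),cv2.MORPH_OPEN,np.ones((11,11)))
    re=env.cut_out(c,'rest'); rk=env.cut_out(c,'rake')
    print(c,[(m['location'],m['p'],m['region'].sum()) for m in re+rk])
    np.savez('m_%s.npz'%c,tray=t,rest=re[0]['region'],rk=np.array([m['region'] for m in rk]))
for cs in (['top'],['side'],['top','side']):
    for x0 in ([.5,0.03,.25],):
        print(cs,fit([R[c] for c in cs],[M[c,'tray'] for c in cs],.168,.258,.04,x0))
for c,l in(('side',[(350,305),(344,331),(322,204)]),('top',[(425,195),(417,200),(302,197),(447,168)])):
    print(c,[np.round(toplane(R[c],p,.03),3) for p in l])
E
python3 a.py
```

```text
side [([345.9, 331.8], 0.95, np.int64(835)), ([389.6, 276.3], 0.76, np.int64(511)), ([339.7, 365.3], 0.74, np.int64(210)), ([398.2, 339.4], 0.56, np.int64(316))]
top [([416.0, 202.2], 0.87, np.int64(361)), ([399.7, 160.3], 0.69, np.int64(119)), ([457.4, 208.9], 0.64, np.int64(74))]
['top'] (array([0.51761348, 0.04580671, 0.24473951]), np.float64(0.1100533229288594))
['side'] (array([0.51670933, 0.04772956, 0.24694754]), np.float64(0.11282343607283103))
['top', 'side'] (array([0.51685521, 0.04790269, 0.25003201]), np.float64(0.22406521111256272))
side [array([ 0.522, -0.284,  0.03 ]), array([ 0.496, -0.34 ,  0.03 ]), array([0.52 , 0.009, 0.03 ])]
top [array([ 0.518, -0.333,  0.03 ]), array([ 0.504, -0.309,  0.03 ]), array([0.517, 0.032, 0.03 ]), array([ 0.599, -0.402,  0.03 ])]
```

```bash
cat > ov.py <<'E'
from h import *
def W(x,y,yaw,p):
    c,s=np.cos(yaw),np.sin(yaw); return (x+c*p[0]-s*p[1],y+s*p[0]+c*p[1],p[2])
def rect(lx,ly,z): return [(-lx/2,-ly/2,z),(lx/2,-ly/2,z),(lx/2,ly/2,z),(-lx/2,ly/2,z)]
def draw(im,r,S,off,pose,pts,col,close=True):
    q=np.array([(proj(r,W(*pose,p))+.5-np.array(off))*S for p in pts])
    cv2.polylines(im,[np.round(q*8).astype(np.int32)],close,col,1,cv2.LINE_AA,3)
E
cat > b.py <<'E'
from ov import *
import sys
tray=(.5172,.0475,.247)
rest=eval(sys.argv[1]); L=eval(sys.argv[2])
out=[]
for c,fn,ct,cr in(('side','side1.png',(255,145,125,105),(315,270,65,75)),('top','top1.png',(240,150,120,95),(395,175,50,50))):
    r=env.read_camera(c)
    im=cv2.imread('pics/'+fn)
    for k,(x,y,w,h) in enumerate((ct,cr)):
        S=390/w; a=cv2.resize(im[y:y+h,x:x+w],None,fx=S,fy=S,interpolation=cv2.INTER_CUBIC)
        if k==0:
            for l in((.168,.258,.04),(.16,.25,.04),(.16,.25,.02)): draw(a,r,S,(x,y),tray,rect(*l),(0,255,0))
            for X in(-.057,-.019,.019,.057):
                draw(a,r,S,(x,y),tray,[(X+p[0],.082+p[1],.033) for p in rect(.026,.026,0)],(0,0,255))
        else:
            draw(a,r,S,(x,y),rest,rect(L[0],L[1],0.008),(0,255,0)); draw(a,r,S,(x,y),rest,rect(.06,.014,.034),(0,0,255))
            draw(a,r,S,(x,y),rest,rect(.024,.018,.133),(255,0,255))
        b=np.zeros((450,400,3),np.uint8); hh=min(450,a.shape[0]); b[:hh,:390]=a[:hh]; out.append(b[:,:])
cv2.imwrite('pics/'+sys.argv[3],np.vstack([np.hstack(out[0::2]),np.hstack(out[1::2])])[:, :] if 0 else np.hstack([out[0],out[2]])[:450]); cv2.imwrite('pics/r'+sys.argv[3],np.hstack([out[1],out[3]]))
E
python3 - <<'E'
from h import *
T=[]
for c,roi in(('side',(335,280,35,50)),('top',(410,185,40,30))):
    im=cv2.imread('pics/%s1.png'%c);h=cv2.cvtColor(im,cv2.COLOR_BGR2HSV)
    m=((h[...,0]<16)&(h[...,1]>170)&(h[...,2]>90))
    x,y,w,hh=roi; mm=np.zeros_like(m);mm[y:y+hh,x:x+w]=m[y:y+hh,x:x+w]
    v=np.argwhere(mm)
    print(c,mm.sum(),v[:,1].min(),v[:,1].max(),v[:,0].min(),v[:,0].max())
    # bright top face
    V=h[...,2]; 
    for row in range(v[:,0].min(),v[:,0].max()+1): print(row,[int(V[row,k]) if mm[row,k] else 0 for k in range(v[:,1].min(),v[:,1].max()+1)])
E
python3 b.py "(.504,-.315,.25)" "(.07,.06)" f1.png
```

```text
side 137 345 357 291 317
291 [0, 0, 240, 241, 238, 237, 236, 232, 0, 0, 0, 0, 0]
292 [0, 190, 235, 0, 0, 0, 0, 231, 0, 232, 235, 241, 235]
293 [0, 173, 230, 0, 0, 0, 0, 0, 0, 0, 0, 234, 235]
294 [0, 228, 0, 0, 0, 0, 0, 0, 0, 0, 0, 234, 233]
295 [0, 234, 0, 0, 0, 0, 0, 0, 0, 0, 0, 0, 226]
296 [0, 236, 0, 0, 0, 0, 0, 0, 0, 0, 0, 236, 0]
297 [0, 212, 217, 223, 223, 0, 0, 0, 0, 0, 0, 236, 0]
298 [0, 142, 148, 161, 168, 184, 0, 202, 211, 217, 226, 218, 0]
299 [0, 0, 109, 0, 0, 0, 0, 125, 0, 0, 152, 154, 0]
300 [0, 0, 0, 0, 0, 0, 0, 0, 0, 0, 113, 0, 0]
301 [0, 0, 0, 0, 0, 0, 0, 0, 0, 0, 0, 0, 0]
302 [0, 131, 130, 130, 134, 131, 0, 0, 0, 0, 0, 0, 0]
303 [0, 133, 0, 130, 0, 0, 130, 0, 0, 131, 132, 0, 0]
304 [124, 129, 0, 129, 0, 0, 129, 130, 130, 130, 133, 0, 0]
305 [127, 131, 128, 0, 0, 0, 0, 0, 127, 130, 134, 0, 0]
306 [127, 0, 0, 0, 0, 0, 0, 128, 0, 130, 131, 0, 0]
307 [130, 129, 127, 129, 128, 131, 128, 0, 0, 129, 132, 0, 0]
308 [128, 128, 129, 127, 0, 0, 0, 127, 129, 131, 0, 0, 0]
309 [131, 129, 0, 0, 0, 0, 126, 0, 0, 130, 0, 0, 0]
310 [131, 128, 0, 129, 127, 127, 0, 128, 0, 133, 131, 0
[... 197 characters left out ...]
, 129, 130, 132, 0, 0, 0]
315 [130, 130, 127, 128, 126, 128, 0, 0, 129, 130, 0, 0, 0]
316 [0, 132, 130, 128, 0, 129, 129, 129, 132, 0, 0, 0, 0]
317 [0, 0, 0, 0, 0, 0, 0, 0, 134, 0, 0, 0, 0]
top 44 421 434 192 200
192 [0, 0, 0, 0, 0, 0, 0, 135, 0, 0, 0, 0, 0, 0]
193 [0, 0, 0, 0, 101, 91, 0, 0, 0, 0, 0, 0, 0, 208]
194 [0, 0, 103, 100, 100, 92, 104, 0, 0, 0, 0, 0, 0, 0]
195 [0, 97, 99, 99, 96, 0, 130, 0, 0, 0, 0, 0, 0, 0]
196 [0, 99, 100, 99, 91, 0, 0, 0, 0, 0, 0, 0, 0, 0]
197 [0, 97, 99, 99, 92, 104, 0, 0, 0, 0, 0, 0, 0, 0]
198 [95, 97, 98, 99, 92, 105, 0, 0, 0, 0, 0, 0, 0, 0]
199 [98, 100, 99, 101, 96, 0, 130, 0, 0, 0, 0, 215, 0, 0]
200 [0, 102, 100, 101, 102, 94, 93, 103, 0, 146, 0, 0, 0, 0]
```

View pics/f1.png

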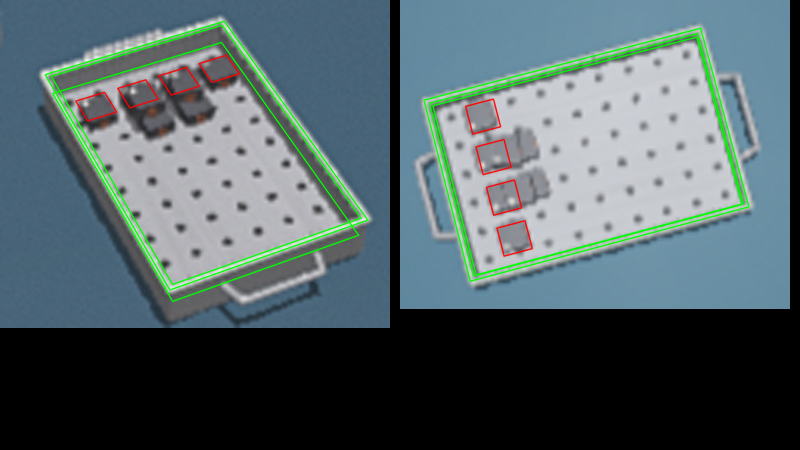

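View pics/rf1.png

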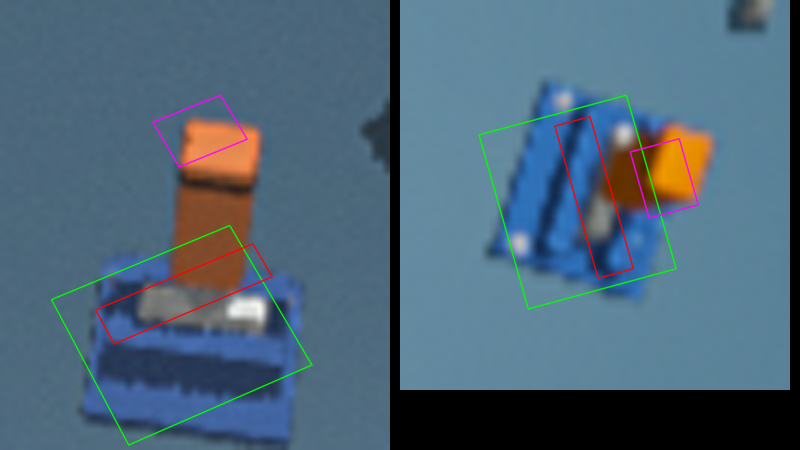

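```bash
python3 - <<'E'
from h import *
r=env.read_camera('side');print(toplane(r,(351.2,294),.133))
r=env.read_camera('top');print(toplane(r,(430.5,195),.133))
E
sed -i 's/draw(a,r,S,(x,y),rest,rect(.024,.018,.133)/draw(a,r,S,(x,y),eval(sys.argv[4]),rect(.024,.018,.133)/' b.py
python3 b.py "(.507,-.316,-.25)" "(.07,.06)" f2.png "(.509,-.316,-.25)"
```

```text
[ 0.50896557 -0.32214664  0.133     ]
[ 0.51024565 -0.32122724  0.133     ]
```

View pics/rf2.png

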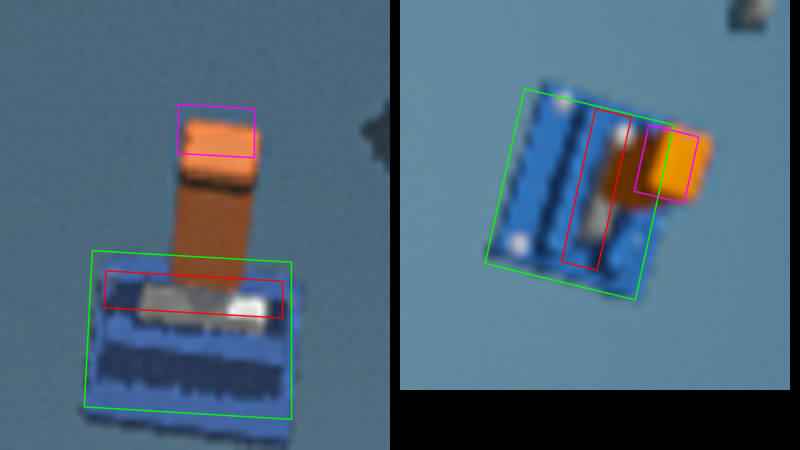

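```bash

python3 b.py "(.508,-.322,-.235)" "(.07,.06)" f3.png "(.5095,-.3217,-.235)"
```

```text
(no output)
```

View pics/rf3.png

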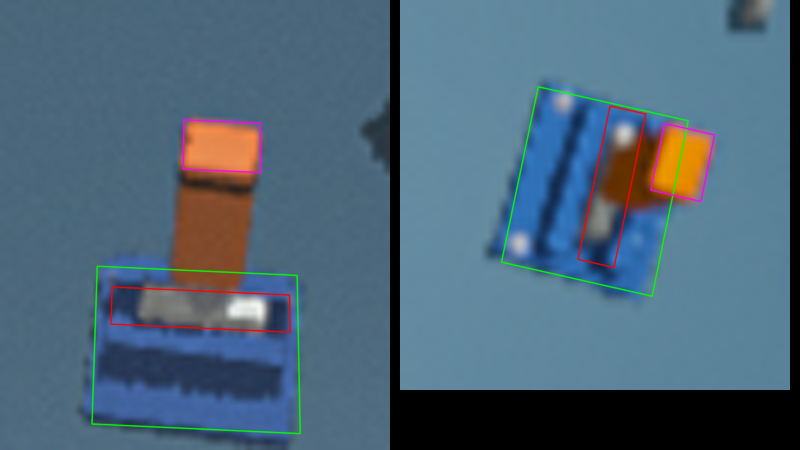

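```bash
python3 -m pendant '[[[-1,-0.6,0],0,-1],[[-1,-0.6,0],0,-1],[[-1,-0.6,0],0,-1],[[-1,-0.6,0],0,-1],[[-1,-0.6,0],0,-1],[[-1,-0.6,0],0,-1],[[-1,-0.6,0],0,-1],[[-1,-0.6,0],0,-1],[[-1,-0.6,0],0,-1],[[-1,-0.6,0],0,-1],[[-1,-0.6,0],0,-1],[[-1,-0.6,0],0,-1]]' 60
python3 -m pendant '[[[-0.65,-1,0],0,-1],[[-0.65,-1,0],0,-1],[[-0.65,-1,0],0,-1],[[-0.65,-1,0],0,-1],[[-0.65,-1,0],0,-1],[[-0.65,-1,0],0,-1],[[-0.65,-1,0],0,-1],[[-0.65,-1,0],0,-1],[[-0.65,-1,0],0,-1],[[-0.65,-1,0],0,-1],[[-0.65,-1,0],0,-1],[[-0.65,-1,0],0,-1]]'
python3 -m pendant '[[[-0.65,-1,0],0,-1],[[-0.65,-1,0],0,-1],[[-0.65,-1,0],0,-1],[[-0.65,-1,0],0,-1],[[-0.65,-1,0],0,-1],[[-0.65,-1,0],0,-1],[[-0.65,-1,0],0,-1],[[-0.65,-1,0],0,-1],[[-0.65,-1,0],0,-1],[[-0.65,-1,0],0,-1]]'
cat > d.py <<'E'
from h import *
from scipy.spatial.transform import Rotation as Ro
import sys
s=env.get_state();t=np.array(s['tcp_pos']);w,x,y,z=s['orientation'];R=Ro.from_quat([x,y,z,w]).as_matrix()
yaw=np.arctan2(R[1,1],R[0,1])  # tool y angle
g=np.array(eval(sys.argv[1]));Y=eval(sys.argv[2]) # target tcp, target tooly angle
print('t',round(s['clock'],2),'tcp',t.round(4),'yaw',yaw.round(4),'j6',round(s['joint_pos'][5],3),'tilt',np.round(R[:2,2],4),'F',np.round(s['wrist_force'],2),'gap',round(s['finger_gap'],4))
print('shift units',((R.T@(g-t))/.02).round(3),'turn',round(-(Y-yaw)*180/np.pi/6,3))
E
python3 d.py "(.5095,-.3217,.081)" 1.336
```

```text
clock: 3.3
tcp_pos: [0.3357, 0.3615, 0.2314]
orientation: [0.0, 0.119, 0.993, 0.0]
wrist_force: [-0.6, -0.1, 0.8]
finger_gap: 0.0854
clock: 4.8
tcp_pos: [0.4302, 0.0912, 0.2314]
orientation: [0.0, 0.119, 0.993, 0.0]
wrist_force: [-0.3, -0.0, -0.5]
finger_gap: 0.085
clock: 6.05
tcp_pos: [0.5094, -0.1343, 0.2313]
orientation: [0.0, 0.119, 0.993, 0.0]
wrist_force: [0.7, 0.9, 0.5]
finger_gap: 0.0851
t 6.05 tcp [ 0.5094 -0.1343  0.2313] yaw 1.3322 j6 -0.172 tilt [0.0003 0.    ] F [0.67 0.95 0.53] gap 0.0851
shift units [-2.218 -9.106  7.517] turn -0.037
```

```bash
python3 -m pendant '[[[-0.22,-0.91,0],0,0],[[-0.22,-0.91,0],0,0],[[-0.22,-0.91,0],0,0],[[-0.22,-0.91,0],0,0],[[-0.22,-0.91,0],0,0],[[-0.22,-0.91,0],0,0],[[-0.22,-0.91,0],0,0],[[-0.22,-0.91,0],0,0],[[-0.22,-0.91,0],0,0],[[-0.22,-0.91,0],0,0],[[0,0,1],0,0],[[0,0,1],0,0]]'
python3 d.py "(.5095,-.3217,.081)" 1.336
python3 -c "
from h import *
snap('side','s2.png');snap('top','t2.png')
a=cv2.imread('pics/s2.png')[200:390,260:460];b=cv2.imread('pics/t2.png')[140:260,360:480]
cv2.imwrite('pics/c2.png',np.hstack([cv2.resize(a,(400,380)),cv2.resize(b,(380,380))]))"
```

```text
clock: 7.55
tcp_pos: [0.5088, -0.3216, 0.1909]
orientation: [0.0, 0.119, 0.993, -0.0]
wrist_force: [0.3, 0.4, -1.0]
finger_gap: 0.0425
t 7.55 tcp [ 0.5088 -0.3216  0.1909] yaw 1.3314 j6 -0.458 tilt [ 0.0005 -0.0004] F [ 0.35  0.43 -0.98] gap 0.0425
shift units [-3.300e-02  3.000e-03  5.495e+00] turn -0.044
```

View pics/c2.png

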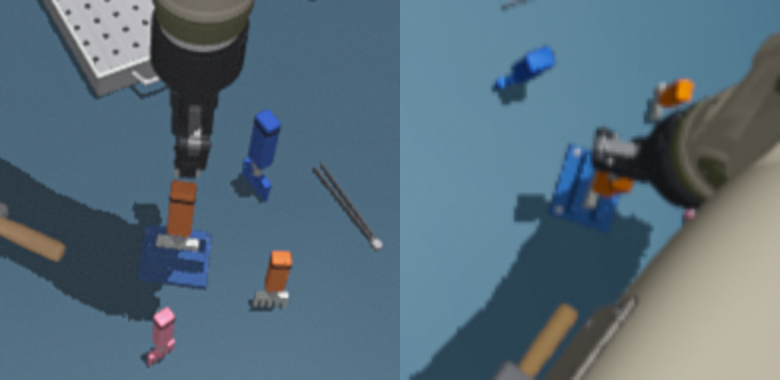

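```bash
python3 -m pendant '[[[-0.03,0,1],0,0],[[0,0,1],0,0],[[0,0,1],0,0],[[0,0,1],0,0],[[0,0,1],0,0],[[0,0,0.5],0,0],[[0,0,0],0,0.3]]'
python3 d.py "(.5095,-.3217,.081)" 1.336
python3 -m pendant '[[[0,0,0],0,0.8],[[0,0,0],0,0.8],[[0,0,0],0,0.8],[[0,0,0],0,0.8]]' 50
python3 d.py "(.5095,-.3217,.081)" 1.336
```

```text
clock: 8.52
tcp_pos: [0.5091, -0.3205, 0.0811]
orientation: [-0.0, 0.119, 0.993, 0.0]
wrist_force: [1.1, 0.4, 0.4]
finger_gap: 0.0301
t 8.53 tcp [ 0.5091 -0.3205  0.0811] yaw 1.332 j6 -0.456 tilt [-0.0006  0.0006] F [1.14 0.41 0.4 ] gap 0.0301
shift units [-0.033 -0.054  0.007] turn -0.038
clock: 9.02
tcp_pos: [0.5098, -0.321, 0.0822]
orientation: [0.001, 0.119, 0.993, -0.0]
wrist_force: [-0.2, -0.8, 4.0]
finger_gap: 0.0173
t 9.03 tcp [ 0.5098 -0.321   0.0822] yaw 1.332 j6 -0.456 tilt [ 0.0014 -0.0011] F [-0.17 -0.77  3.98] gap 0.0173
shift units [ 0.005 -0.039  0.059] turn -0.038
```

```bash
python3 -m pendant '[[[0,0,-0.5],0,0.8],[[0,0,-1],0,0.8],[[0,0,-1],0,0.8],[[0,0,-1],-0.92,0.8],[[0,0,-1],-0.92,0.8],[[0,0,-0.5],-0.92,0.8],[[0,0,0],-0.92,0.8],[[0,0,0],-0.92,0.8]]'
python3 d.py "(.5037,.0235,.13)" 1.818
```

```text
clock: 10.02
tcp_pos: [0.509, -0.3201, 0.1815]
orientation: [-0.0, -0.123, 0.992, 0.0]
wrist_force: [0.1, 0.5, -1.6]
finger_gap: 0.0176
t 10.03 tcp [ 0.509  -0.3201  0.1815] yaw 1.817 j6 -0.941 tilt [-0.0003  0.0007] F [ 0.14  0.53 -1.6 ] gap 0.0176
shift units [-3.929 16.727  2.588] turn -0.009
```

```bash
python3 -m pendant '[[[-0.33,1,0],0,0.8],[[-0.33,1,0],0,0.8],[[-0.33,1,0],0,0.8],[[-0.33,1,0],0,0.8],[[-0.33,1,0],0,0.8],[[-0.33,1,0],0,0.8],[[-0.33,1,0],0,0.8],[[-0.33,1,0],0,0.8],[[-0.33,1,0],0,0.8],[[-0.33,1,0],0,0.8],[[-0.33,1,0],0,0.8],[[-0.3,1,0],0,0.8]]'
python3 -m pendant '[[[0,1,0.6],0,0.8],[[0,1,1],0,0.8],[[0,1,1],0,0.8],[[0,1,0],0,0.8],[[0,0.72,0],0,0.8],[[0,0,0],0,0.8]]'
python3 d.py "(.5037,.0235,.105)" 1.818
cat > v.py <<'E'
from h import *
import sys
n=sys.argv[1];snap('side','s%s.png'%n);snap('top','t%s.png'%n)
a=cv2.imread('pics/s%s.png'%n)[90:250,240:400];b=cv2.imread('pics/t%s.png'%n)[135:255,230:365]
cv2.imwrite('pics/c%s.png'%n,np.hstack([cv2.resize(a,(400,400),interpolation=2),cv2.resize(b,(400,356),interpolation=2) if 0 else cv2.copyMakeBorder(cv2.resize(b,(400,356),interpolation=2),0,44,0,0,0)]))
E
python3 v.py 3
```

```text
clock: 11.52
tcp_pos: [0.5279, -0.0673, 0.1813]
orientation: [0.0, -0.121, 0.993, 0.0]
wrist_force: [0.1, 0.4, -1.8]
finger_gap: 0.0172
clock: 12.28
tcp_pos: [0.5056, 0.0239, 0.1303]
orientation: [0.001, -0.122, 0.993, -0.0]
wrist_force: [0.7, -0.4, -2.1]
finger_gap: 0.0171
t 12.28 tcp [0.5056 0.0239 0.1303] yaw 1.8154 j6 -0.356 tilt [ 0.0017 -0.0002] F [ 0.71 -0.37 -2.09] gap 0.0171
shift units [0.099 0.003 1.267] turn -0.024
```

View pics/c3.png

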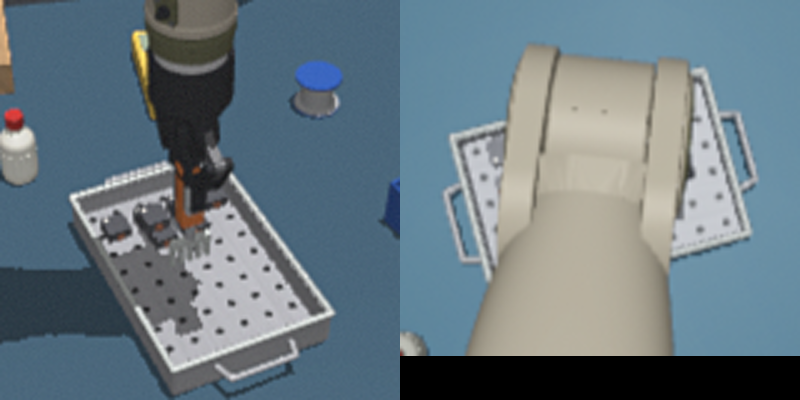

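```bash
python3 -m pendant '[[[0.1,0,0.9],0,0.8],[[0,0,0.45],0,0.8],[[0,0,0],0,0.8]]' | egrep 'pos|force'
python3 -m pendant '[[[0,0,0.05],0,0.8],[[0,0,0],0,0.8]]' | egrep 'pos|force'
python3 -m pendant '[[[0,0,0.05],0,0.8],[[0,0,0],0,0.8]]' | egrep 'pos|force'
python3 -m pendant '[[[0,0,0.05],0,0.8],[[0,0,0],0,0.8]]' | egrep 'pos|force'
```

```text
tcp_pos: [0.5028, 0.0221, 0.1018]
wrist_force: [-0.1, -0.5, -2.2]
tcp_pos: [0.5036, 0.0224, 0.1017]
wrist_force: [0.4, 0.0, -2.6]
tcp_pos: [0.5032, 0.0225, 0.1004]
wrist_force: [-0.3, -0.4, -1.4]
tcp_pos: [0.5031, 0.0225, 0.0992]
wrist_force: [-0.9, -0.9, -0.4]
```

```bash
cat > f.py <<'E'
from h import *
import sys
F=[];T=[];U=[]
for i in range(int(sys.argv[1]) if len(sys.argv)>1 else 4):
    env.read_camera('top');s=env.get_state();F.append(s['wrist_force']);T.append(s['tcp_pos']);U.append(s['tau'][:3])
F=np.array(F);T=np.array(T);B=np.array([.5172,.0475]);c,sn=np.cos(.247),np.sin(.247);d=T.mean(0)[:2]-B
print('F',F.mean(0).round(2),'sd',F.std(0).round(2),'tcp',T.mean(0).round(4),'bed xy',(c*d[0]+sn*d[1]).round(4),(-sn*d[0]+c*d[1]).round(4),'tau',np.mean(U,0).round(2),'t',round(s['clock'],2))
E
python3 f.py
```

```text
F [ 0.15  0.22 -1.65] sd [0.39 0.56 0.48] tcp [0.5031 0.0225 0.0993] bed xy -0.0197 -0.0208 tau [  0.   -42.45  27.15] t 13.7
```

Not touching yet: the force is about −1.65 N, which is just the rake's own weight.

```bash
for i in 1; do python3 -m pendant '[[[0,0,0.05],0,0.8],[[0,0,0],0,0.8]]' | egrep 'pos|force'
python3 -m pendant '[[[0,0,0.05],0,0.8],[[0,0,0],0,0.8]]' | egrep 'pos|force'
python3 f.py 2; done
```

```text
tcp_pos: [0.5031, 0.0225, 0.0982]
wrist_force: [-0.7, -0.2, -1.1]
tcp_pos: [0.5031, 0.0225, 0.0972]
wrist_force: [-0.1, 0.0, -2.1]
F [ 0.01  0.26 -1.65] sd [0.7  0.48 0.14] tcp [0.5032 0.0225 0.0973] bed xy -0.0197 -0.0208 tau [  0.   -42.47  27.07] t 14.3
```

```bash
for i in 1; do python3 -m pendant '[[[0,0,0.05],0,0.8],[[0,0,0],0,0.8]]' | egrep 'pos|force'
python3 -m pendant '[[[0,0,0.05],0,0.8],[[0,0,0],0,0.8]]' | egrep 'pos|force'
python3 f.py 2; done
```

```text
tcp_pos: [0.5031, 0.0225, 0.0962]
wrist_force: [-0.2, 0.0, -1.1]
tcp_pos: [0.5031, 0.0225, 0.0952]
wrist_force: [-0.2, 0.5, -1.4]
F [ 0.06 -0.13 -1.5 ] sd [0.42 0.52 0.25] tcp [0.5031 0.0225 0.0953] bed xy -0.0197 -0.0208 tau [ -0.   -42.51  27.  ] t 14.9
```

```bash
for i in 1; do python3 -m pendant '[[[0,0,0.05],0,0.8],[[0,0,0],0,0.8]]' | egrep 'pos|force'
python3 f.py 2; done
```

```text
tcp_pos: [0.5031, 0.0225, 0.0942]
wrist_force: [-0.1, 0.8, -1.6]
F [-0.36 -0.36 -2.19] sd [0.4  0.45 0.24] tcp [0.5031 0.0225 0.0942] bed xy -0.0197 -0.0208 tau [ -0.   -42.53  26.97] t 15.25
```

```bash
for i in 1; do python3 -m pendant '[[[0,0,0.05],0,0.8],[[0,0,0],0,0.8]]' | egrep 'pos|force'
python3 -m pendant '[[[0,0,0.05],0,0.8],[[0,0,0],0,0.8]]' | egrep 'pos|force'; done
```

```text
tcp_pos: [0.5031, 0.0225, 0.0932]
wrist_force: [-0.0, -0.1, -2.2]
tcp_pos: [0.5031, 0.0225, 0.0922]
wrist_force: [-0.2, 0.7, -1.7]
```

```bash
for i in 1; do python3 -m pendant '[[[0,0,0.05],0,0.8],[[0,0,0],0,0.8]]' | egrep 'pos|force'
python3 f.py 1; done
```

```text
tcp_pos: [0.5031, 0.0225, 0.0912]
wrist_force: [0.1, -0.5, -2.4]
F [ 0.05  0.12 -2.07] sd [0. 0. 0.] tcp [0.5031 0.0225 0.0912] bed xy -0.0198 -0.0208 tau [ -0.   -42.59  26.86] t 16.05
```

```bash
for i in 1; do python3 -m pendant '[[[0,0,0.05],0,0.8],[[0,0,0],0,0.8]]' | egrep 'pos|force'
python3 f.py 1; done
```

```text
tcp_pos: [0.5031, 0.0225, 0.0902]
wrist_force: [-0.5, -0.5, -1.8]
F [ 0.48 -0.2  -2.17] sd [0. 0. 0.] tcp [0.5031 0.0225 0.0902] bed xy -0.0197 -0.0208 tau [ -0.   -42.61  26.83] t 16.35
```

```bash
for i in 1; do python3 -m pendant '[[[0,0,0.05],0,0.8],[[0,0,0],0,0.8]]' | egrep 'pos|force';
python3 f.py 1; done
```

```text
tcp_pos: [0.5031, 0.0225, 0.0892]
wrist_force: [0.5, -0.6, -1.9]
F [ 0.9   0.05 -1.87] sd [0. 0. 0.] tcp [0.5031 0.0225 0.0892] bed xy -0.0198 -0.0208 tau [ -0.   -42.63  26.79] t 16.65
```

```bash
for i in 1; do python3 -m pendant '[[[0,0,0.05],0,0.8],[[0,0,0],0,0.8]]' | egrep 'pos|force'
python3 f.py 1; done
```

```text
tcp_pos: [0.5032, 0.0225, 0.0882]
wrist_force: [1.3, 1.4, -2.1]
F [ 0.24  0.16 -1.75] sd [0. 0. 0.] tcp [0.5032 0.0225 0.0883] bed xy -0.0197 -0.0208 tau [ -0.   -42.63  26.73] t 16.95
```

```bash
for i in 1; do python3 -m pendant '[[[0,0,0.05],0,0.8],[[0,0,0],0,0.8]]' | egrep 'pos|force'
python3 f.py 1; done
```

```text
tcp_pos: [0.5033, 0.0225, 0.0875]
wrist_force: [-0.2, 0.8, 0.9]
F [-0.14  1.04  1.41] sd [0. 0. 0.] tcp [0.5033 0.0225 0.0875] bed xy -0.0196 -0.0209 tau [ -0.   -41.37  26.09] t 17.25
```

```bash
python3 v.py 4
```

```text
(no output)
```

View pics/c4.png

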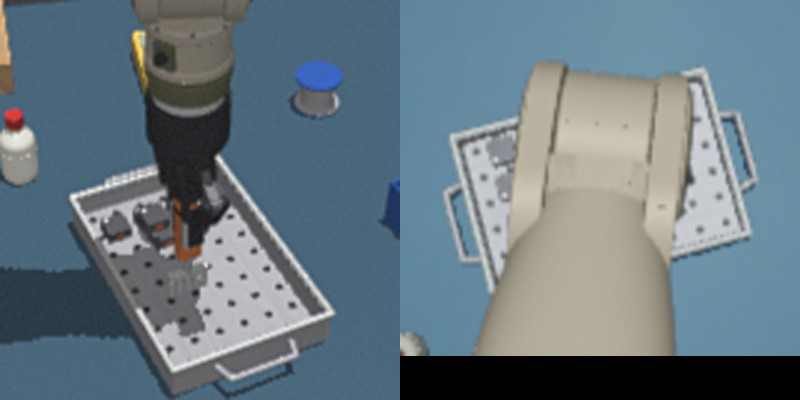

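```bash
python3 -m pendant '[[[0,0,-1],0,0.8],[[0,0.3,-1],0,0.8],[[0,1,-0.4],0,0.8],[[0,1,0],0,0.8],[[0,1,0],0,0.8],[[0,1,0],0,0.8],[[0,1,0],0,0.8],[[0,1,0],0,0.8],[[0,0.15,0],0,0.8],[[0,0,0],0,0.8]]'
python3 f.py 1; python3 v.py 5
```

```text
clock: 18.6
tcp_pos: [0.4721, 0.1476, 0.1351]
orientation: [-0.0, -0.121, 0.993, -0.0]
wrist_force: [-0.3, 0.3, -1.8]
finger_gap: 0.0177
F [-0.6  -0.11 -1.7 ] sd [0. 0. 0.] tcp [0.4722 0.1473 0.1352] bed xy -0.0192 0.1078 tau [  0.38 -40.85  28.2 ] t 18.65
```

View pics/c5.png

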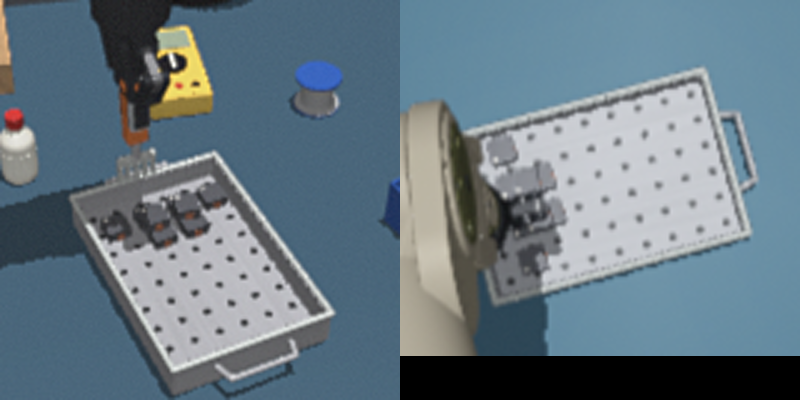

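```bash
python3 -m pendant '[[[0,0,1],0,0.8],[[0,0,0.85],0,0.8],[[0,0,0],0,0.8],[[0,0,0.05],0,0.8]]' | egrep 'pos|force'; python3 f.py 1
python3 -m pendant '[[[0,0,0.04],0,0.8]]' | egrep 'pos|force'; python3 f.py 1
```

```text
tcp_pos: [0.4727, 0.1475, 0.0978]
wrist_force: [-0.4, 0.2, -1.8]
F [ 0.2  -0.1  -1.21] sd [0. 0. 0.] tcp [0.4728 0.1475 0.0979] bed xy -0.0186 0.1079 tau [-3.000e-02 -4.145e+01  2.695e+01] t 19.3
tcp_pos: [0.4728, 0.1477, 0.0972]
wrist_force: [0.1, 0.8, -1.5]
F [-0.05 -0.1  -2.34] sd [0. 0. 0.] tcp [0.4726 0.1478 0.097 ] bed xy -0.0187 0.1081 tau [-4.000e-02 -4.170e+01  2.719e+01] t 19.48
```

```bash
python3 -m pendant '[[[0,0,0.04],0,0.8]]' | egrep 'pos|force'; python3 f.py 1
```

```text
tcp_pos: [0.4724, 0.1478, 0.096]
wrist_force: [0.2, 0.0, -1.9]
F [ 0.25 -0.31 -1.43] sd [0. 0. 0.] tcp [0.4722 0.1478 0.0958] bed xy -0.0191 0.1082 tau [-2.000e-02 -4.181e+01  2.719e+01] t 19.65
```

```bash
python3 -m pendant '[[[0,0,0.04],0,0.8]]' | egrep 'pos|force'; python3 f.py 1
```

```text
tcp_pos: [0.4722, 0.1478, 0.095]
wrist_force: [0.4, -1.5, -1.2]
F [-0.2  -0.76 -1.21] sd [0. 0. 0.] tcp [0.4721 0.1477 0.0948] bed xy -0.0192 0.1082 tau [  0.   -41.83  27.13] t 19.82
```

```bash
python3 -m pendant '[[[0,0,0.035],0,0.8]]' | egrep 'pos|force'; python3 f.py 1
```

```text
tcp_pos: [0.4721, 0.1477, 0.0942]
wrist_force: [1.6, 0.3, -1.8]
F [-0.7  -0.57 -2.26] sd [0. 0. 0.] tcp [0.4721 0.1477 0.0941] bed xy -0.0192 0.1082 tau [ 1.000e-02 -4.179e+01  2.706e+01] t 20.0
```

```bash
python3 -m pendant '[[[0,0,0.035],0,0.8]]' | egrep 'pos|force'; python3 f.py 1
```

```text
tcp_pos: [0.4722, 0.1477, 0.0935]
wrist_force: [0.2, 0.4, -0.9]
F [ 0.21 -0.25 -1.72] sd [0. 0. 0.] tcp [0.4721 0.1477 0.0934] bed xy -0.0192 0.1082 tau [ 1.000e-02 -4.179e+01  2.703e+01] t 20.18
```

```bash
python3 -m pendant '[[[0,0,0.035],0,0.8]]' | egrep 'pos|force'; python3 f.py 1
```

```text
tcp_pos: [0.4722, 0.1477, 0.0928]
wrist_force: [-0.2, 0.2, -1.5]
F [-0.32  0.29 -1.43] sd [0. 0. 0.] tcp [0.4721 0.1477 0.0927] bed xy -0.0192 0.1082 tau [  0.  -41.8  27. ] t 20.35
```

```bash
python3 -m pendant '[[[0,0,0.035],0,0.8]]' | egrep 'pos|force'; python3 f.py 1
```

```text
tcp_pos: [0.4722, 0.1477, 0.0921]
wrist_force: [0.2, -1.7, -1.3]
F [ 0.08 -0.   -2.34] sd [0. 0. 0.] tcp [0.4721 0.1477 0.092 ] bed xy -0.0192 0.1082 tau [  0.   -41.82  26.98] t 20.52
```

```bash
python3 -m pendant '[[[0,0,0.035],0,0.8]]' | egrep 'pos|force'; python3 f.py 1
```

```text
tcp_pos: [0.4721, 0.1477, 0.0914]
wrist_force: [-0.4, -0.2, -2.1]
F [ 0.19 -0.75 -1.16] sd [0. 0. 0.] tcp [0.4721 0.1477 0.0913] bed xy -0.0192 0.1082 tau [ 1.000e-02 -4.183e+01  2.695e+01] t 20.7
```

```bash
python3 -m pendant '[[[0,0,0.035],0,0.8]]' | egrep 'pos|force'; python3 f.py 1
```

```text
tcp_pos: [0.4722, 0.1477, 0.0907]
wrist_force: [-0.1, 0.6, -0.8]
F [-1.57  0.32 -1.18] sd [0. 0. 0.] tcp [0.4721 0.1477 0.0906] bed xy -0.0192 0.1082 tau [  0.   -41.85  26.93] t 20.88
```

```bash
python3 -m pendant '[[[0,0,0.035],0,0.8]]' | egrep 'pos|force'; python3 f.py 1
```

```text
tcp_pos: [0.4722, 0.1477, 0.09]
wrist_force: [0.6, -0.8, -0.0]
F [-0.51 -0.08 -0.78] sd [0. 0. 0.] tcp [0.4722 0.1477 0.09  ] bed xy -0.0192 0.1082 tau [-1.000e-02 -4.113e+01  2.644e+01] t 21.05
```

```bash
python3 -m pendant '[[[0,0,0.03],0,0.8]]' | egrep 'pos|force'; python3 f.py 1
```

```text
tcp_pos: [0.4723, 0.1478, 0.0896]
wrist_force: [-0.7, -0.3, 2.8]
F [-0.99  0.85  3.68] sd [0. 0. 0.] tcp [0.4722 0.1478 0.0897] bed xy -0.0191 0.1083 tau [ -0.12 -39.75  25.91] t 21.23
```

```bash
python3 -m pendant '[[[0,0,-0.96],0,0.8],[[0,-0.5,0],0,0.8],[[0,-0.5,0],0,0.8],[[0,-0.5,0],0,0.8],[[0,-0.5,0],0,0.8],[[0,-0.5,0],0,0.8],[[0,-0.5,0],0,0.8],[[0,-0.5,0],0,0.8],[[0,-0.5,0],0,0.8],[[0,0,0],0,0.8]]'|egrep 'pos|force'
python3 f.py 1; python3 v.py 6
```

```text
tcp_pos: [0.4917, 0.0694, 0.1086]
wrist_force: [-1.0, -0.1, -2.4]
F [-0.23  0.28 -1.27] sd [0. 0. 0.] tcp [0.4915 0.0698 0.1086] bed xy -0.0195 0.0279 tau [ -0.37 -41.44  27.54] t 22.52
```

View pics/c6.png

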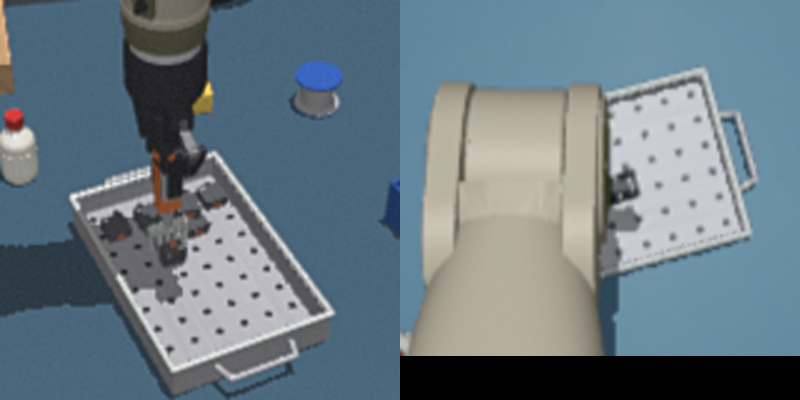

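```bash
python3 -m pendant '[[[0,1,0],0,0.8],[[0,1,0],0,0.8],[[0,1,0],0,0.8],[[0,0.6,0],0,0.8],[[-0.65,0,0],0,0.8],[[-0.65,0,0],0,0.8],[[-0.63,0,0],0,0.8],[[0,0,0],0,0.8]]'|egrep 'pos|force'
python3 f.py 1; python3 v.py 7
```

```text
tcp_pos: [0.5131, 0.149, 0.1085]
wrist_force: [-0.4, 0.6, -1.9]
F [-0.2   0.05 -1.15] sd [0. 0. 0.] tcp [0.5121 0.1489 0.1083] bed xy 0.0198 0.0996 tau [ -0.06 -45.47  28.38] t 23.68
```

View pics/c7.png

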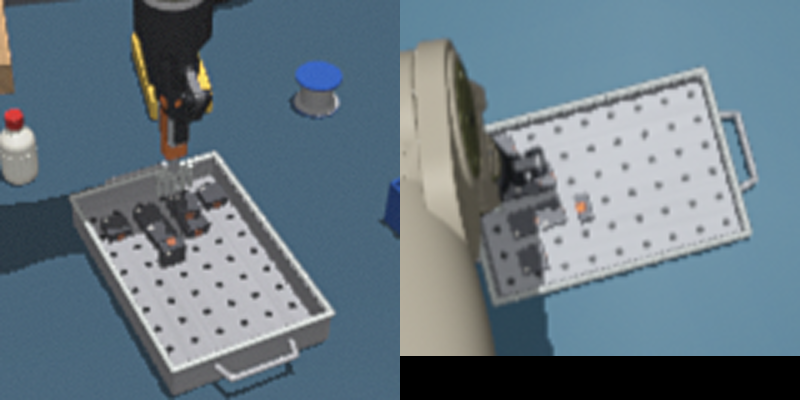

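```bash
python3 -c "
import cv2,numpy as np
a=cv2.imread('pics/s7.png')[155:205,270:340];b=cv2.imread('pics/t7.png')[175:225,265:335]
cv2.imwrite('pics/z7.png',np.hstack([cv2.resize(a,(400,286),interpolation=2),cv2.resize(b,(400,286),interpolation=2)]))"
```

```text
(no output)
```

View pics/z7.png

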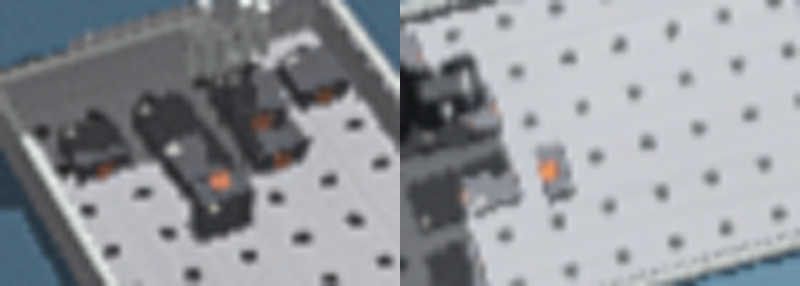

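p6 slid off but now stands on its edge in front of p4, at top (292,205), with its orange-marked side up. A longer push at the same height should tip it flat. I'll push p7 the same way, but farther.

```bash
python3 -m pendant '[[[0,-0.5,0],0,0.8],[[0,-0.5,0],0,0.8],[[0,-0.5,0],0,0.8],[[0,-0.5,0],0,0.8],[[0,-0.5,0],0,0.8],[[0,-0.5,0],0,0.8],[[0,-0.5,0],0,0.8],[[0,-0.5,-0.05],0,0.8],[[0,-0.5,-0.05],0,0.8],[[0,-0.5,0],0,0.8],[[0,-0.5,0],0,0.8],[[0,0,0],0,0.8]]'|egrep 'pos|force'
python3 f.py 1; python3 v.py 8
python3 -c "
import cv2,numpy as np
a=cv2.imread('pics/s8.png')[155:225,270:368];b=cv2.imread('pics/t8.png')[155:245,240:366]
cv2.imwrite('pics/z8.png',np.hstack([cv2.resize(a,(400,286),interpolation=2),cv2.resize(b,(400,286),interpolation=2)]))"
```

```text
tcp_pos: [0.5382, 0.0417, 0.1106]
wrist_force: [0.8, 0.5, -2.6]
F [-0.02  0.2  -2.28] sd [0. 0. 0.] tcp [0.538  0.0422 0.1105] bed xy 0.0189 -0.0103 tau [ -0.36 -46.23  28.02] t 25.32
```

View pics/z8.png

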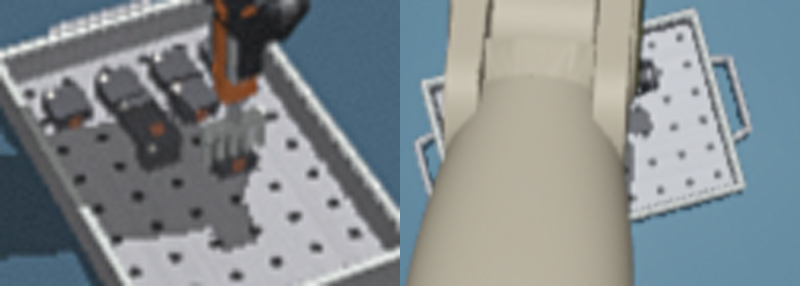

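```bash
python3 -m pendant '[[[0,1,0],0,0.8],[[0,1,0],0,0.8],[[0,1,0],0,0.8],[[0.65,0.2,0],0,0.8],[[0.65,0,0],0,0.8],[[0.65,0,0],0,0.8],[[0,0,0],0,0.8]]'|egrep 'pos|force'
python3 f.py 1; python3 v.py 9
cat > z.py <<'E'
import cv2,numpy as np,sys
n=sys.argv[1]
a=cv2.imread('pics/s%s.png'%n)[150:245,265:375];b=cv2.imread('pics/t%s.png'%n)[155:245,240:352]
cv2.imwrite('pics/z%s.png'%n,np.hstack([cv2.resize(a,(400,345),interpolation=2),cv2.resize(b,(400,345),interpolation=2)]))
E
python3 z.py 9
```

```text
tcp_pos: [0.4835, 0.0946, 0.1107]
wrist_force: [-0.1, -0.2, -1.3]
F [-0.13 -0.   -1.62] sd [0. 0. 0.] tcp [0.4845 0.0946 0.1108] bed xy -0.0202 0.0537 tau [  0.15 -41.28  26.83] t 26.35
```

View pics/z9.png

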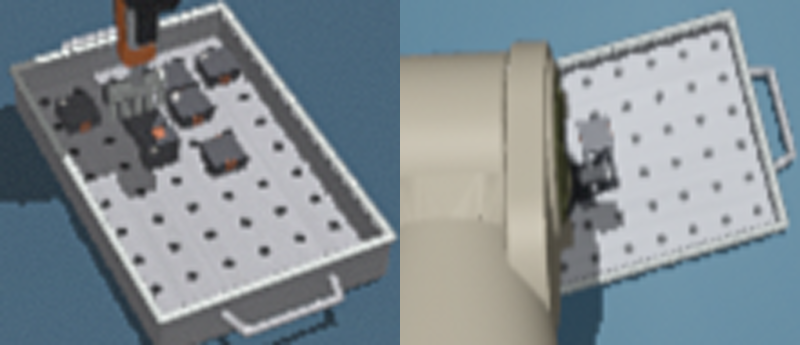

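```bash
python3 -m pendant '[[[0,-0.6,0],0,0.8],[[0,-0.6,0],0,0.8],[[0,-0.5,0],0,0.8],[[0,-0.5,0],0,0.8],[[0,-0.5,0],0,0.8],[[0,-0.5,0],0,0.8],[[0,0,0],0,0.8],[[0,1,-0.5],0,0.8],[[0,1,0],0,0.8]]'|egrep 'pos|force'
python3 f.py 1; python3 v.py 10; python3 z.py 10
```

```text
tcp_pos: [0.4909, 0.0724, 0.1212]
wrist_force: [0.1, -0.7, -1.7]
F [-2.55  1.76 -1.67] sd [0. 0. 0.] tcp [0.4896 0.0745 0.1209] bed xy -0.0201 0.0329 tau [ -2.73 -40.67  29.17] t 27.62
```

View pics/z10.png

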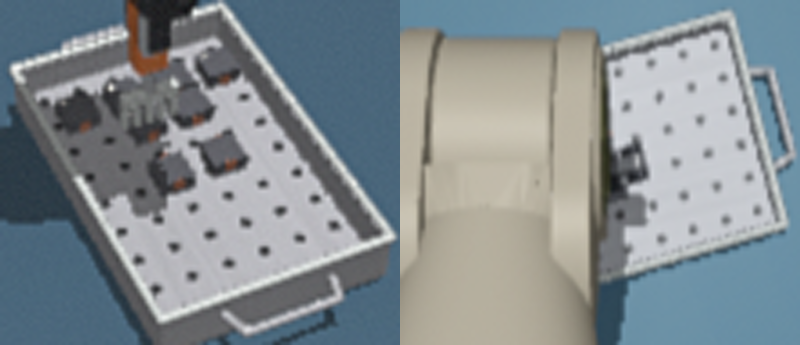

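```bash
python3 -m pendant '[[[0,1,0],0,0.8],[[0,1,0],0,0.8],[[0,1,0],0,0.8],[[0,0.7,0],0,0.8],[[0,0,0],0,0.8],[[0,0,0.7],0,0.8],[[0,0,0.7],0,0.8],[[0,0,0],0,0.8]]'|egrep 'pos|force'
python3 f.py 1
```

```text
tcp_pos: [0.4719, 0.1431, 0.091]
wrist_force: [-0.7, -0.7, -1.2]
F [ 0.73 -0.27 -1.29] sd [0. 0. 0.] tcp [0.4721 0.1432 0.0916] bed xy -0.0204 0.1039 tau [-3.000e-02 -4.112e+01  2.649e+01] t 28.77
```

```bash
python3 -m pendant '[[[-0.05,0.15,0],0,0.8],[[0,0,0],0,0.8]]'|egrep 'pos|force'
python3 f.py 1
```

```text
tcp_pos: [0.4732, 0.1471, 0.0929]
wrist_force: [-1.1, -0.6, -0.9]
F [-0.02  0.65 -1.65] sd [0. 0. 0.] tcp [0.4732 0.147  0.0929] bed xy -0.0184 0.1073 tau [ -0.   -41.55  26.84] t 29.07
```

```bash
python3 -m pendant '[[[0,0,0.13],0,0.8],[[0,0,0],0,0.8]]'|egrep 'pos|force'
python3 f.py 1
```

```text
tcp_pos: [0.4732, 0.1469, 0.0901]
wrist_force: [1.0, -0.2, -0.1]
F [ 1.01  0.77 -1.34] sd [0. 0. 0.] tcp [0.4731 0.1469 0.0901] bed xy -0.0184 0.1072 tau [  0.   -41.41  26.42] t 29.38
```

```bash
python3 -m pendant '[[[0,0,0.025],0,0.8],[[0,0,0],0,0.8]]'|egrep 'pos|force'
python3 f.py 1
```

```text
tcp_pos: [0.4731, 0.147, 0.0898]
wrist_force: [0.1, 0.4, 0.8]
F [-0.95  0.64  1.43] sd [0. 0. 0.] tcp [0.4731 0.1469 0.0898] bed xy -0.0184 0.1072 tau [ -0.14 -40.15  25.71] t 29.68
```

```bash
python3 -m pendant '[[[0,-0.3,0.006],0,0.8],[[0,-0.3,0.006],0,0.8],[[0,-0.3,0.006],0,0.8]]'|egrep 'pos|force'
python3 f.py 1
```

```text
tcp_pos: [0.4776, 0.1294, 0.0894]
wrist_force: [-0.4, 3.9, 3.7]
F [-0.95  1.67  5.22] sd [0. 0. 0.] tcp [0.4778 0.1287 0.0894] bed xy -0.0183 0.0884 tau [ -0.79 -38.97  24.93] t 30.1
```

```bash
python3 -m pendant '[[[0,-0.2,-0.02],0,0.8],[[0,-0.2,0.003],0,0.8]]'|egrep 'pos|force'
python3 f.py 1
```

```text
tcp_pos: [0.4792, 0.1213, 0.0894]
wrist_force: [0.1, 2.0, 3.4]
F [-0.17  1.7   2.97] sd [0. 0. 0.] tcp [0.4793 0.121  0.0894] bed xy -0.0188 0.0805 tau [ -0.62 -39.58  25.37] t 30.4
```

```bash
python3 -m pendant '[[[0,-0.3,-0.01],0,0.8],[[0,-0.3,0.005],0,0.8],[[0,-0.3,0.005],0,0.8]]'|egrep 'pos|force'
python3 f.py 1
```

```text
tcp_pos: [0.4835, 0.1037, 0.0893]
wrist_force: [-0.6, 1.6, 0.4]
F [-1.51  0.71  0.75] sd [0. 0. 0.] tcp [0.4837 0.103  0.0893] bed xy -0.0189 0.062 tau [  0.2  -40.79  26.05] t 30.82
```

```bash
python3 -m pendant '[[[0,-0.3,0.006],0,0.8],[[0,-0.3,0.006],0,0.8],[[0,-0.3,0.006],0,0.8]]'|egrep 'pos|force'
python3 f.py 1; python3 v.py 11; python3 z.py 11
```

```text
tcp_pos: [0.4879, 0.0862, 0.089]
wrist_force: [0.3, 1.2, -0.3]
F [-0.03  0.17  0.02] sd [0. 0. 0.] tcp [0.4881 0.0856 0.089 ] bed xy -0.0189 0.0441 tau [  0.43 -41.27  26.21] t 31.25
```

View pics/z11.png

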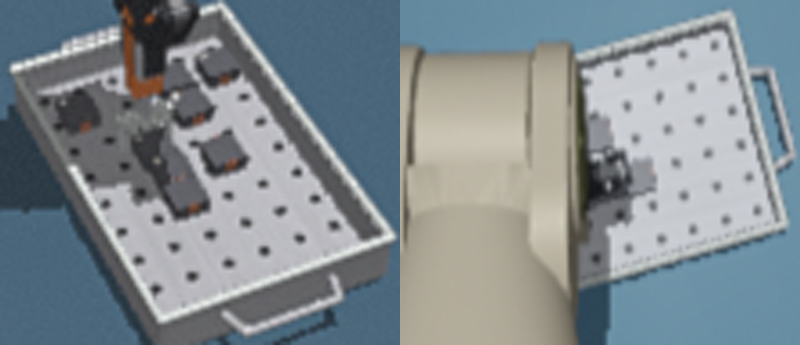

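```bash
python3 -m pendant '[[[0,-0.3,0.018],0,0.8],[[0,-0.3,0.007],0,0.8],[[0,-0.3,0.006],0,0.8]]'|egrep 'pos|force'
python3 f.py 1
```

```text
tcp_pos: [0.4923, 0.069, 0.0885]
wrist_force: [-1.5, 2.3, 1.1]
F [-0.15  0.27  0.31] sd [0. 0. 0.] tcp [0.4925 0.0683 0.0885] bed xy -0.0188 0.0262 tau [ 2.000e-02 -4.103e+01  2.595e+01] t 31.77
```

```bash
python3 -m pendant '[[[0,-0.3,0.012],0,0.8],[[0,-0.3,0.007],0,0.8],[[0,-0.3,0.006],0,0.8],[[0,-0.3,0.006],0,0.8]]'|egrep 'pos|force'
python3 f.py 1
```

```text
tcp_pos: [0.4981, 0.0455, 0.0879]
wrist_force: [-0.7, 1.3, 0.7]
F [0.71 1.02 1.47] sd [0. 0. 0.] tcp [0.4984 0.0449 0.0879] bed xy -0.0189 0.0021 tau [ -0.06 -41.19  25.78] t 32.33
```

```bash
python3 -m pendant '[[[0,-0.24,0.005],0,0.8],[[0,-0.22,0.004],0,0.8],[[0,-0.22,0.004],0,0.8]]'|egrep 'pos|force'
python3 f.py 1
python3 -m pendant '[[[0,0.2,-1],0,0.8],[[0,1,-0.3],0,0.8],[[0,1,0],0,0.8],[[0,1,0],0,0.8],[[0,1,0],0,0.8],[[-0.6,1,0],0,0.8],[[-0.6,0.8,0],0,0.8],[[-0.65,0,0],0,0.8],[[0,0,0],0,0.8]]'|egrep 'pos|force'
python3 f.py 1; python3 v.py 12; python3 z.py 12
```

```text
tcp_pos: [0.5013, 0.0325, 0.0876]
wrist_force: [-0.9, 1.9, 1.5]
F [-0.68  1.34  0.91] sd [0. 0. 0.] tcp [0.5015 0.032  0.0876] bed xy -0.019 -0.0112 tau [ -0.25 -41.58  25.97] t 32.75
tcp_pos: [0.5097, 0.1578, 0.1134]
wrist_force: [-0.9, 0.7, -2.0]
F [ 0.31  0.56 -1.21] sd [0. 0. 0.] tcp [0.5088 0.1576 0.1133] bed xy 0.0188 0.1088 tau [  0.24 -45.32  28.43] t 33.92
```

View pics/z12.png

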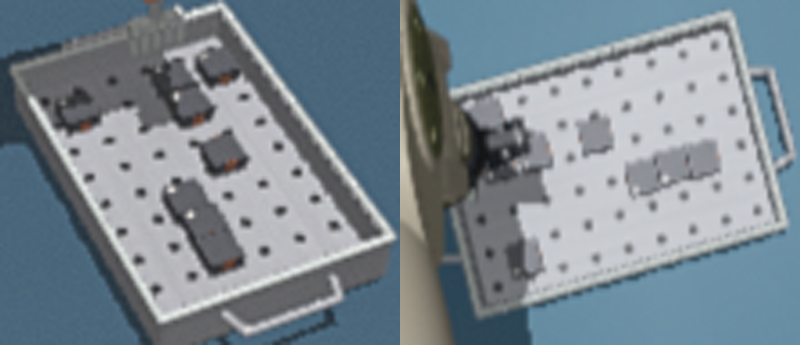

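```bash
python3 -m pendant '[[[0,0,0.8],0,0.8],[[0,0,0.28],0,0.8],[[0,0,0],0,0.8],[[0,0,0],0,0.8]]'|egrep 'pos|force'
python3 f.py 1
```

```text
tcp_pos: [0.5083, 0.1581, 0.092]
wrist_force: [0.7, -0.3, -1.5]
F [ 0.18  0.43 -0.78] sd [0. 0. 0.] tcp [0.5084 0.1581 0.0922] bed xy 0.0185 0.1094 tau [-3.000e-02 -4.556e+01  2.704e+01] t 34.58
```

```bash
python3 -m pendant '[[[0,0,0.04],0,0.8],[[0,0,0],0,0.8]]'|egrep 'pos|force'
python3 f.py 1
```

```text
tcp_pos: [0.5084, 0.1582, 0.0914]
wrist_force: [-0.1, -0.1, -2.3]
F [-0.42  0.46 -2.44] sd [0. 0. 0.] tcp [0.5083 0.1582 0.0913] bed xy 0.0185 0.1095 tau [-1.000e-02 -4.578e+01  2.719e+01] t 34.88
```

```bash
python3 -m pendant '[[[0,0,0.03],0,0.8],[[0,0,0],0,0.8]]'|egrep 'pos|force'
python3 f.py 1
```

```text
tcp_pos: [0.5083, 0.1581, 0.0906]
wrist_force: [0.3, -0.1, -2.5]
F [-0.58 -0.1  -1.81] sd [0. 0. 0.] tcp [0.5083 0.1581 0.0906] bed xy 0.0184 0.1094 tau [  0.   -45.8   27.16] t 35.17
```

```bash
python3 -m pendant '[[[0,0,0.03],0,0.8],[[0,0,0],0,0.8]]'|egrep 'pos|force'
python3 f.py 1
```

```text
tcp_pos: [0.5084, 0.1581, 0.0901]
wrist_force: [0.4, -0.8, -0.9]
F [0.3  0.22 0.26] sd [0. 0. 0.] tcp [0.5084 0.1581 0.0901] bed xy 0.0185 0.1094 tau [-3.000e-02 -4.532e+01  2.688e+01] t 35.48
```

```bash
python3 -m pendant '[[[0,0,0.015],0,0.8],[[0,0,0],0,0.8]]'|egrep 'pos|force'
python3 f.py 1
```

```text
tcp_pos: [0.5084, 0.1582, 0.0899]
wrist_force: [-0.7, -0.6, 0.5]
F [-0.4  -0.1   1.28] sd [0. 0. 0.] tcp [0.5084 0.1582 0.0899] bed xy 0.0185 0.1095 tau [ -0.08 -44.54  26.47] t 35.77
```

```bash
python3 -m pendant '[[[0,-0.3,0],0,0.8],[[0,-0.3,0],0,0.8],[[0,-0.3,0],0,0.8]]'|egrep 'pos|force'
python3 f.py 1
```

```text
tcp_pos: [0.5128, 0.1403, 0.0897]
wrist_force: [-1.3, 1.4, 0.4]
F [0.02 1.08 0.8 ] sd [0. 0. 0.] tcp [0.513  0.1396 0.0897] bed xy 0.0184 0.0904 tau [ 1.000e-02 -4.475e+01  2.643e+01] t 36.2
```

```bash
python3 -m pendant '[[[0,-0.3,0.005],0,0.8],[[0,-0.3,0.005],0,0.8],[[0,-0.3,0.005],0,0.8],[[0,-0.3,0.005],0,0.8]]'|egrep 'pos|force'
python3 f.py 1
```

```text
tcp_pos: [0.5185, 0.117, 0.0893]
wrist_force: [0.3, 1.4, 1.7]
F [-0.57  0.87  1.79] sd [0. 0. 0.] tcp [0.5187 0.1163 0.0893] bed xy 0.0183 0.0664 tau [ -0.09 -44.71  26.41] t 36.75
```

```bash
python3 -m pendant '[[[0,-0.3,0.006],0,0.8],[[0,-0.3,0.006],0,0.8],[[0,-0.3,0.006],0,0.8]]'|egrep 'pos|force'
python3 f.py 1
```

```text
tcp_pos: [0.5228, 0.0995, 0.0889]
wrist_force: [-0.5, 1.6, 1.1]
F [-0.36  1.6   1.3 ] sd [0. 0. 0.] tcp [0.523  0.0988 0.0889] bed xy 0.0182 0.0484 tau [ -0.07 -44.83  26.39] t 37.17
```

```bash
python3 -m pendant '[[[0,-0.3,0.006],0,0.8],[[0,-0.3,0.006],0,0.8],[[0,-0.3,0.006],0,0.8],[[0,-0.3,0.006],0,0.8]]'|egrep 'pos|force'
python3 f.py 1
```

```text
tcp_pos: [0.5286, 0.0761, 0.0884]
wrist_force: [0.4, 1.5, 0.5]
F [-0.59  0.94 -0.25] sd [0. 0. 0.] tcp [0.5288 0.0755 0.0884] bed xy 0.0181 0.0243 tau [  0.05 -45.28  26.45] t 37.73
```

```bash
python3 -m pendant '[[[0,-0.3,0.006],0,0.8],[[0,-0.3,0.006],0,0.8],[[0,-0.3,0.006],0,0.8],[[0,-0.3,0.006],0,0.8]]'|egrep 'pos|force'
python3 f.py 1
```

```text
tcp_pos: [0.5343, 0.0528, 0.0879]
wrist_force: [0.2, 1.3, -0.0]
F [-0.24  0.83 -0.33] sd [0. 0. 0.] tcp [0.5346 0.0522 0.0879] bed xy 0.018 0.0003 tau [  0.25 -45.99  26.61] t 38.27
```

```bash
python3 -m pendant '[[[0,-0.25,0.018],0,0.8],[[0,-0.25,0.008],0,0.8],[[0,-0.12,0.004],0,0.8]]'|egrep 'pos|force'
python3 f.py 1
python3 -m pendant '[[[0,0.2,-1],0,0.8],[[0,0,-1],0,0.8],[[0,-1,-1],0,0.8],[[0,-1,-0.5],0,0.8],[[0,-1,0],0,0.8],[[0,-1,0],0,0.8],[[0,-1,0],0,0.8],[[0,-1,0],0,0.8],[[0,-1,0],0,0.8],[[0,-1,0],0,0.8]]'|egrep 'pos|force'
python3 v.py 13; python3 z.py 13
```

```text
tcp_pos: [0.5374, 0.041, 0.0874]
wrist_force: [-0.5, 2.1, 1.5]
F [-0.59  1.2   0.57] sd [0. 0. 0.] tcp [0.5374 0.0408 0.0874] bed xy 0.018 -0.0114 tau [ -0.56 -45.67  26.59] t 38.7
tcp_pos: [0.5751, -0.1115, 0.1573]
wrist_force: [0.0, 0.4, -1.0]
```

View pics/z13.png

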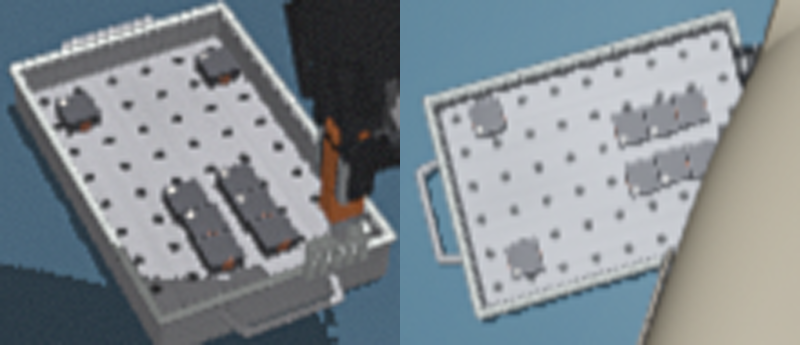

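```bash
cat > m.py <<'E'
from h import *
B=np.array([.5172,.0475]);c,sn=np.cos(.247),np.sin(.247)
for cam in('top','side'):
    r=env.read_camera(cam)
    for b in env.cut_out(cam,'p0'):
        P=toplane(r,b['location'],.014+(.014 if cam=='top' else .010));d=P[:2]-B
        print(cam,np.round(b['location'],1),round(b['p'],2),'bed',(c*d[0]+sn*d[1]).round(4),(-sn*d[0]+c*d[1]).round(4),b['region'].sum())
E
python3 m.py; python3 d.py "(.5095,-.3217,.15)" 1.332
```

```text
top [307.7 202.3] 0.66 bed -0.0237 -0.0267 85
top [323.  182.1] 0.63 bed 0.0228 -0.0859 61
top [312.3 183.2] 0.59 bed 0.0277 -0.0544 62
top [265.5 183.8] 0.56 bed 0.0613 0.0798 69
top [315.7 202.4] 0.55 bed -0.03 -0.0495 73
top [320.5 194.1] 0.47 bed -0.0098 -0.0695 37
top [273.7 221.6] 0.45 bed -0.053 0.0842 45
side [321.8 166.3] 0.65 bed 0.0545 0.0942 99
side [339.3 211.5] 0.63 bed 0.0235 -0.0734 109
side [286.5 183.2] 0.59 bed -0.0573 0.0729 103
side [323.9 219.9] 0.5 bed -0.023 -0.0826 103
side [356.  213.3] 0.48 bed 0.0584 -0.0958 326
side [328.4 200.2] 0.4 bed 0.0157 -0.0274 77
side [322.  214.9] 0.4 bed -0.0202 -0.0659 84
t 40.25 tcp [ 0.5745 -0.1098  0.1573] yaw 1.8141 j6 -0.569 tilt [-0.0004  0.0005] F [ 0.27  0.18 -1.2 ] gap 0.0173
shift units [ 5.709 -9.5    0.361] turn 4.603
```

```bash
python3 -m pendant '[[[0,0,-1],0.92,0.8],[[0,0,0],0.92,0.8],[[0,0,0],0.92,0.8],[[0,0,0],0.92,0.8],[[0,0,0],0.92,0.8],[[0.06,-1,0],0,0.8],[[0.06,-1,0],0,0.8],[[0.06,-1,0],0,0.8],[[0.06,-1,0],0,0.8],[[0.06,-1,0],0,0.8],[[0.06,-1,0],0,0.8],[[0.06,-1,0],0,0.8]]'|egrep 'pos|force'
python3 -m pendant '[[[0.06,-1,0],0,0.8],[[0.06,-1,0],0,0.8],[[0.06,-1,0],0,0.8],[[0,0,0],0,0.8],[[0,0,0],0,0.8]]'|egrep 'pos|force'
python3 d.py "(.5097,-.3212,.13)" 1.332
```

```text
tcp_pos: [0.5331, -0.2456, 0.1773]
wrist_force: [-0.7, 0.0, -2.0]
tcp_pos: [0.5157, -0.3015, 0.1772]
wrist_force: [-0.2, 0.6, -1.4]
t 42.38 tcp [ 0.5157 -0.3015  0.1772] yaw 1.3319 j6 -0.425 tilt [-0.0001  0.0007] F [-0.16  0.58 -1.44] gap 0.0174
shift units [ 0.059 -1.03   2.361] turn -0.001
```

```bash
python3 -m pendant '[[[0.06,-1.0,0],0,0.8],[[0,-0.03,0.8],0,0.8],[[0,0,1],0,0.8],[[0,0,0],0,0.8],[[0,0,0],0,0.8]]'|egrep 'pos|force'
python3 d.py "(.5097,-.3212,.0822)" 1.332
python3 -c "
from h import *
snap('side','s14.png');snap('top','t14.png')
a=cv2.imread('pics/s14.png')[260:360,300:400];b=cv2.imread('pics/t14.png')[150:250,370:470]
cv2.imwrite('pics/c14.png',np.hstack([cv2.resize(a,(400,400),interpolation=2),cv2.resize(b,(400,400),interpolation=2)]))"
```

```text
tcp_pos: [0.5098, -0.3212, 0.1413]
wrist_force: [0.4, -0.6, -0.5]
t 43.0 tcp [ 0.5098 -0.3212  0.1413] yaw 1.3322 j6 -0.457 tilt [-0.0002  0.0004] F [ 0.36 -0.62 -0.51] gap 0.0177
shift units [ 5.000e-03 -2.000e-03  2.956e+00] turn 0.002
```

View pics/c14.png

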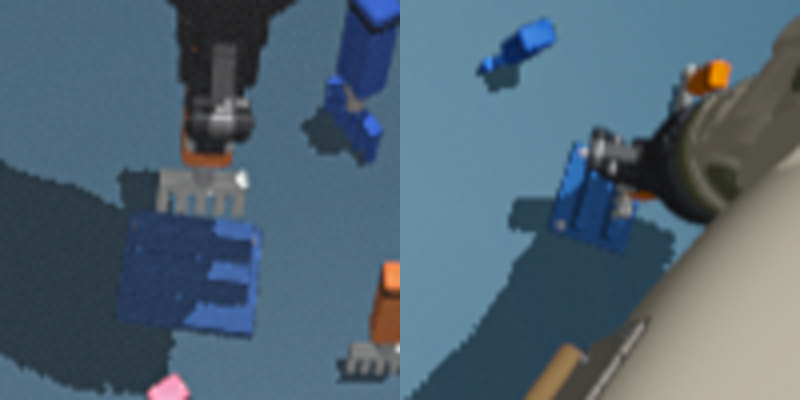

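```bash
python3 -m pendant '[[[0,0,0.8],0,0.8],[[0,0,0.8],0,0.8],[[0,0,0.5],0,0.8],[[0,0,0],0,0.8]]'|egrep 'pos|force'
python3 d.py "(.5097,-.3212,.0822)" 1.332; python3 f.py 2
```

```text
tcp_pos: [0.5089, -0.3207, 0.0977]
wrist_force: [0.3, -0.0, -1.0]
t 43.6 tcp [ 0.5089 -0.3207  0.0977] yaw 1.3319 j6 -0.457 tilt [-0.0022  0.002 ] F [ 0.27 -0.01 -1.02] gap 0.0172
shift units [-0.046 -0.017  0.777] turn -0.001
F [ 0.15 -0.91 -1.74] sd [0.27 0.   0.16] tcp [ 0.5096 -0.3212  0.0989] bed xy -0.0975 -0.3557 tau [  0.   -52.72  27.72] t 43.7
```

Tips are about 8 mm below the wall tops with no side load, so the rake is in the slot. I'll lower it the rest of the way.

```bash
python3 -m pendant '[[[0,0,0.4],0,0.8],[[0,0,0.3],0,0.8],[[0,0,0.05],0,0.8],[[0,0,0],0,0.8]]'|egrep 'pos|force'
python3 f.py 2
```

```text
tcp_pos: [0.5097, -0.3213, 0.0843]
wrist_force: [-0.5, -0.8, -1.1]
F [ 0.34 -0.18 -1.35] sd [0.3  0.11 0.19] tcp [ 0.5099 -0.3215  0.0845] bed xy -0.0973 -0.356 tau [  0.   -53.42  27.72] t 44.3
```

```bash
python3 -m pendant '[[[0,0,0.06],0,0.8],[[0,0,0],0,0.8]]'|egrep 'pos|force'
python3 f.py 2
python3 -m pendant '[[[0,0,0.05],0,0.8],[[0,0,0],0,0.8]]'|egrep 'pos|force'
python3 f.py 2
```

```text
tcp_pos: [0.5098, -0.3214, 0.0832]
wrist_force: [0.1, 0.4, -0.5]
F [-0.23  0.19 -2.15] sd [0.55 0.52 0.05] tcp [ 0.5098 -0.3214  0.0832] bed xy -0.0974 -0.3559 tau [ -0.   -53.61  27.81] t 44.65
tcp_pos: [0.5099, -0.3215, 0.0823]
wrist_force: [0.1, -0.9, -0.2]
F [ 0.59  0.53 -1.61] sd [0.08 0.13 0.02] tcp [ 0.5099 -0.3215  0.0822] bed xy -0.0973 -0.356 tau [ 4.000e-02 -5.322e+01  2.748e+01] t 45.0
```

Light contact has begun: the torque is shifting at TCP height 0.0822, the same as when I gripped it. Releasing now, opening only partway so the fingers stay clear of the neighbours, then retreating straight up.

```bash
python3 -m pendant '[[[0,0,0],0,0.5],[[0,0,0],0,0.3],[[0,0,0],0,0],[[0,0,0],0,0],[[0,0,0],0,0]]'|egrep 'pos|force|gap'
python3 f.py 2
python3 -m pendant '[[[0,0,-0.3],0,0],[[0,0,-0.8],0,0],[[0,0,-1],0,0],[[0,0,-1],0,0],[[0,0,-1],0,0],[[0,0,-1],0,0],[[0,0,-1],0,0],[[0.5,1,0],0,0],[[0.5,1,0],0,0],[[0.5,1,0],0,0],[[0.5,1,0],0,0],[[0,0,0],0,0]]'|egrep 'pos|force'
python3 -c "
from h import *
snap('side','s15.png');snap('top','t15.png')
a=cv2.imread('pics/s15.png')[150:370,265:485];b=cv2.imread('pics/t15.png')[145:255,240:480]
cv2.imwrite('pics/c15.png',np.hstack([cv2.resize(a,(400,400),interpolation=2),cv2.copyMakeBorder(cv2.resize(b,(400,183),interpolation=2),0,217,0,0,0)]))"; python3 m.py
```

```text
tcp_pos: [0.5098, -0.3214, 0.0822]
wrist_force: [0.6, 0.4, -0.1]
finger_gap: 0.0428
F [0.16 0.62 0.18] sd [0.36 0.51 0.2 ] tcp [ 0.5098 -0.3214  0.0822] bed xy -0.0974 -0.3559 tau [  0.   -52.71  27.21] t 45.73
tcp_pos: [0.4896, -0.2328, 0.2051]
wrist_force: [0.6, 0.3, 0.4]
top [314.4 185.5] 0.53 bed 0.0195 -0.0586 81
top [324.  180.2] 0.51 bed 0.0275 -0.0902 74
top [301.1 192. ] 0.44 bed 0.0109 -0.0156 77
top [323.2 192.8] 0.41 bed -0.0082 -0.0783 66
side [320.4 212.8] 0.61 bed -0.0209 -0.058 73
side [319.9 220.6] 0.54 bed -0.0328 -0.0806 35
side [285.4 183.6] 0.53 bed -0.0605 0.0728 103
side [314.7 204.5] 0.52 bed -0.022 -0.0267 119
```

View pics/c15.png

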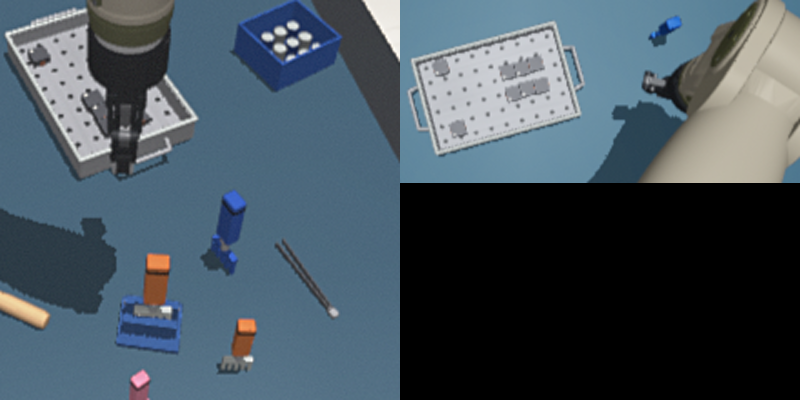

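```bash
python3 -c "
from h import *
print(env.get_state()['clock'],np.abs(env.get_state()['qvel']).max()); print(env.hand_in())"
```

```text
47.525 0.0019335343851689156
the job is handed in; nothing more can be done
None
```

I spread the eight inductors in a single flat layer with the rake, stood the rake back in its slot, let go, and handed in at about 47.5 s. The hand-in reported no verdict, so what follows rests on my own checks.

**What I did:**
- I found the bed by light touches: about 8 mm below nominal, sloping about 19 mm per metre.
- Using the teeth held above the bed, I pushed the two top inductors (p6, p7) off the heap. p6 first landed on its edge, and a second push tipped it flat.
- I then drew the left and right middle columns from behind the heap to 11 mm past the middle of the bed.

**Last checks:**
- **Inductors:** in the last clear pictures all eight look flat and separate. Estimated bed y positions are about −0.08, −0.054 and −0.027 m in each column, with p0 and p3 at about +0.08 m on either side. That puts at least one in every sixth.
- **Rake:** it stands upright in its slot and is released. The arm is still and touches nothing.
- **Bystanders:** none appear to have moved, judging by the pictures; I did not measure them.

**Weak spots:**
- **Uneven bearing force:** it was mostly 2–3 N, but early in the first draw it rose briefly to about 6–7 N before I eased off. It fell to about 1.5 N at times later.
- **Scattered detections:** the inductor detector missed some and placed others up to about 15 mm off. I also relied on where the rake stopped and on the pictures.
- **Last picture:** the arm hid part of the tray in the final side view.

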